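# Turn a ball-grid chip over and load it in the reballing jig

### The job

The larger chip has to be reballed, so it must go into the reballing jig with its solder balls up. Lay it lid up in the low pan of the turn-over tray, tip that pan up by its bar, well past upright, so that the chip slides down and tumbles over onto the tray's raised bed, and lower the pan gently back down flat. Then set the chip, balls up, between the jig's locating pins, let go of it and swing the stencil frame gently down over it until it is fully closed; leave the smaller chip where it lies.

Things in the scene. Friction and masses are not known exactly. Their poses are not given: they have to be found in the camera images.
- chip_center (a point): centre (half-way up) of the larger chip, a square ball-grid package 42 x 42 x 4.4 mm, 35 g: dark green board with solder balls on one face and a flat grey metal lid on the other. It starts lid up on a black rubber mat (4 mm thick, 78 x 140 mm) beside the smaller chip. z points out of the lid face (up while the lid is up, down when the balls are up), x and y are parallel to its edges.
- small_chip_center (a point): centre of the smaller chip, same make, 28 x 28 x 4.4 mm; it stays on the mat, 72 to 84 mm from the larger one. Behind the mat, between tray and jig, stands a fixed soldering-iron holder (from x = 0.49 m, y = -0.09 to 0.09 m); its iron leans up towards the robot to 0.16 m above the bench at about x = 0.51 m, y = -0.03 m: keep a wide gripper clear of it and carry the chip over or round it.
- turn_tray: turn-over tray, fixed to the bench, of bright sheet metal: a low tipping pan on its -x side hinged to a raised fixed bed on its +x side, side walls at y = +-52 mm (inner), 112 mm wide over all. Origin on the bench under the hinge line; x runs from the pan to the bed (roughly away from the robot), y along the hinge line, z up.
- tray_hinge (a point): middle of the pan's hinge axis, which runs along y of the tray, 6.5 mm above the bench. Beyond the hinge the floor runs on level for 7 mm; there the vertical edge of the bed rises 5 mm. It stops the chip that slides down the raised pan, so that it stands up and tips over.
- pan_floor (a point): middle of the tipping pan's floor, on its upper surface; moves with the pan, z out of the floor. Floor 70 mm (x) by 104 mm (y), walls 9 mm high at the sides and the outer end (inner face 34.5 mm from this point), open towards the hinge.
- pan_bar (a point): middle of the pan's lifting bar: a black round sleeve 9 mm thick and 46 mm long along y, on two wire stalks 30 mm to either side. It lies 104 mm from the hinge axis in the plane of the pan (30 mm clear of the outer wall) and 15.5 mm above the pan floor's level, so 22 mm above the bench with the pan down. Moves with the pan.
- bed_center (a point): middle of the fixed bed's upper surface, 11.5 mm above the bench. The bed is 67 mm (x, from its edge beside the pan) by 104 mm (y), with 9.5 mm high walls at the sides and the far end and open towards the pan. The chip comes to rest at the edge beside the pan, its middle about 20 to 30 mm from the hinge line.
- tip_pan (a joint): angle of the tipping pan: 0 lying flat, 1.57 upright, stop at 2.05 (leaning over the bed). Nearly free hinge, 0.14 kg: it falls if let go. The chip slides at about 0.6, tips over the bed's edge by 1.8 (not yet at 1.65), then leans between bed and pan and drops flat onto the bed as the pan goes back below about 1.2.
- jig: reballing jig, fixed to the bench: aluminium plate 96 x 92 mm with its top 8 mm above the bench. Origin on the bench under the middle of the pins, x towards the hinge of the stencil frame (roughly away from the robot), y along that hinge, z up.
- nest (a point): middle of the chip's place on the jig plate's upper surface. Eight steel pins, 5 mm thick and 5.6 mm high, coned from 1.8 mm up to guide the chip in, two to a side, 16.8 mm either way from the middle of the side, leave a square of 46 x 46 mm for the chip, edges parallel to x and y of the jig; gripper fingers pass between the two pins of a side (28 mm free).
- frame_hinge (a point): middle of the stencil frame's hinge axis, along y of the jig, 44 mm behind the nest in x and 17.5 mm above the bench.
- frame_bar (a point): middle of the stencil frame's bar: a black round sleeve 9 mm thick and 46 mm long along y, on two wire stalks 30 mm to either side. It lies 119 mm from the hinge axis along the frame and 6.5 mm above it (frame closed), 24 mm above the bench and 75 mm in front of the nest when closed. Moves with the frame.
- frame (a joint): angle of the stencil frame (90 x 80 mm, 0.12 kg, the perforated stencil 5.5 mm above the plate when closed): 0 fully closed over the nest, 1.57 upright, stop at 1.9 (leaning back, away from the nest); it starts open near the stop. Nearly free hinge: it falls shut if let go before upright.

How it is judged (in metres and radians):
On the way, in this order (a step that is already met when the one before it is completed fails the run):
1. the larger chip lies lid up in the tipping pan, let go (x of chip_center in the frame of pan_floor between -0.036 and 0.036 m and y of chip_center in the frame of pan_floor between -0.05 and 0.05 m and z of chip_center in the frame of pan_floor below 0.005 m and angle between chip_center's own z axis and vertical below 0.3 rad and contact force between the fingers and chip below 0.1 N), for 0.2 s.
2. with the pan raised, the chip has tipped over the bed's edge onto its other face (value of joint tip_pan above 1 rad and angle between chip_center's own z axis and vertical above 1.8 rad and x of chip_center in the frame of turn_tray between 0 and 0.08 m and contact force between the fingers and chip below 0.1 N), for 0.1 s.
3. the pan is down again and the chip lies flat on the bed, balls up (value of joint tip_pan below 0.1 rad and angle between chip_center's own z axis and vertical above 3 rad and x of chip_center in the frame of turn_tray between 0 and 0.08 m), for 0.2 s.
4. the chip lies balls up between the jig's pins, let go, the stencil frame still open (horizontal distance between chip_center and nest below 0.0045 m and z of chip_center in the frame of nest below 0.0035 m and angle between chip_center's own z axis and vertical above 3.05 rad and value of joint frame above 1.2 rad and contact force between the fingers and chip below 0.1 N), for 0.2 s.
At the end, for the whole second after the job is handed in: The larger chip lies at rest and flat between the jig's pins (within 4.5 mm of the nest's middle, not riding on a pin) with its balls up, the stencil frame is fully closed over it (within 0.06 rad), the tray's pan is down (within 0.1 rad), and the smaller chip is within 20 mm of where it lay (horizontal distance between chip_center and nest below 0.0045 m and z of chip_center in the frame of nest below 0.0035 m and angle between chip_center's own z axis and vertical above 3.05 rad and value of joint frame below 0.06 rad and value of joint tip_pan below 0.1 rad and linear speed of chip below 0.02 m/s and distance of small_chip_center from where it was at the start of the episode below 0.02 m); the robot touches nothing.
It fails at once if the pan slams down (velocity of joint tip_pan below -6 rad/s).
It fails at once if the stencil frame slams shut (velocity of joint frame below -6 rad/s).
It fails at once if the smaller chip is disturbed (moved over 20 mm) (distance of small_chip_center from where it was at the start of the episode above 0.02 m).
It also fails if it takes over 72 s, if anything falls off the work surface, if the arm or the gripper's body presses on something with over 40 N, if the wrist force passes 120 N, or if a joint passes its speed limit or range.

### The arm

A 6-joint arm with a two-finger parallel gripper is mounted at the origin on a cart in front of the work surface, level with it; the furniture and walls round the work are solid. World frame = base frame: x ahead of the robot, y to its left, z up, the work surface at z = 0. Lengths are in mm, angles in rad, forces in N, time in s.
With the tool pointing down it reaches from about 275 to 825 mm from the base axis. Payload 4.9 kg.
Tool frame: the origin (TCP) lies at the very end of the fingers, on their centre line; the grasp point (between the pads) lies 19 mm behind it; z points along the fingers, y is the line along which they close (so a half turn about z gives the same grasp; the last joint's range is limited). The gripper opens to 85 mm and grips with 20 to 120 N. Pads are 22 mm wide; open, the fingers measure 114 mm over their backs; the gripper's body (76 mm by 85 mm) begins 54 mm behind the grasp point. The pads swing forward as they close: fully open they stand 13 mm farther back than shut.
Start: joints at [-1.336, 0.326, -0.193, 1.052, 0, 1.437], TCP at [198.286, -513.031, 231.281] pointing down, gripper open.
Joint ranges: [-2.65, 2.65], [-0.97, 1.79], [-1.3, 1.35], [-1.93, 2.1], [-1.47, 1.37], [-3.14, 3.14]. Speed limits (rad/s): [2.57, 2.57, 3.14, 3.14, 3.14, 3.14].

### API

Orientations are given as a unit quaternion [x, y, z, w].
In Python, from workcell import readout, optics, finish_job gives the robot as it stands.
- The arm moves only by the tool send_rows, never from a script. Its arguments are lists of equal length, an entry for each row: "rot": the turn, a rotation vector about the tool's x, y, z in degrees, a list of three; "xyz": the shift along the tool's x, y, z in m, a list of three; "fingers": the closure, from 0 (fully open) to 1 (shut). A call has 1 to 8 rows; each row shifts and turns the commanded pose from where the row before left it, along the tool's axes as they then stand; what a row does not reach is not made up. A row lasts 1/12 s, in which the tool goes at most 41.7 mm and 7.16 degrees, less where a joint would pass 70% of its speed; a pose out of reach is approached as far as the arm can. A call is refused whole if a number of a shift passes 0.0417 or a number of a turn 7.16, either way. A call with a gripper value outside its range is refused whole. The fingers move at their own pace and stop on an object; the grip force is fixed at half the most. Time passes only in rows, so rows that do not move let the fingers close. It gives the time, the measured TCP pose, the force, the opening and the grip force at its end, in the units of the state.
- readout.sense(): the state, without advancing time (a new reading comes with each control period).
- optics.get_image(name): name is "scene" or "top" or "wrist"; returns a dict with "frame" (384x512x3 uint8, blue, green, red), "range_z" (384x512 float32, mm along the optical axis (not along the pixel's ray), 0 where there is no reading), "fx", "fy", "cx", "cy" (pixels), "R" (3x3) and "t" (3): a world point X has camera coordinates R X + t; the wrist camera has in their place "T_tool_cam" (4x4, takes a point from camera to tool coordinates, whose origin is the TCP and whose axes are the flange's). Camera axes: x right, y down, z forward; pixel columns grow to the right and rows downward; lengths in mm; the calibration is good to about 2 mm. A picture is of the moment at which its call begins: read the wrist's pose just before it.
- finish_job(): hands the job in; it is judged then, once.
The state is a dict: "t": time; "joints": joint angles; "joint_vel": joint speeds; "joint_efforts": joint torques, N m; "eef_pos": TCP position; "eef_rot": TCP orientation; "wrist_force": force on the tool from outside, world axes, zero at the start; "ft_torque": the same for the moment, N m; "width": finger opening in mm; "gripper_force": force on a finger pad.
Only numpy, scipy, OpenCV 4.12 (cv2) and the standard library are available. Lean on these libraries where they do the work, as an engineer would, in place of code of your own. Each camera call takes 0.05 s, during which the arm holds its last target. There are 200 camera calls.

## Working session

There is one attempt and no reset: what is moved stays moved. The work goes in short steps, Python scripts to look and compute and a tool call to move; the robot and the scene stay as the last step left them, time stands still between calls to the robot, and variables do not carry over. Pictures are saved under pics/ and viewed, at most 10 in all, crops included, and the job is handed in when it is done.

Besides the shell and the picture viewer there is one more tool, called after ">>>" in YAML: its name, and indented under it one key for each argument. send_rows: Moves the arm, as the interface text tells. Its arguments: {"type":"object","properties":{"rot":{"type":"array"},"xyz":{"type":"array"},"fingers":{"type":"array"}},"required":["rot","xyz","fingers"]}

```bash
ls; mkdir -p pics; python3 - <<'E'
from workcell import readout, optics
import cv2,numpy as np
s=readout.sense();print(s)
for n in("top","scene"):
    d=optics.get_image(n);cv2.imwrite(f"pics/{n}0.png",d["frame"]);np.savez(f"{n}0.npz",**d)
    print(n,d["fx"],d["fy"],d["cx"],d["cy"],np.round(d["R"],3).tolist(),np.round(d["t"],1))
d=optics.get_image("wrist");print(np.round(d["T_tool_cam"],3),d["fx"])
E
```

```text
pics
{'t': 0.0, 'joints': array([-1.33621499e+00,  3.26931072e-01, -1.93586657e-01,  1.05199981e+00,
       -1.08087731e-05,  1.43658154e+00]), 'joint_vel': array([-2.06601515e-03,  9.62273993e-04, -2.08101814e-04,  9.41968053e-04,
        5.40264381e-05, -4.82758280e-04]), 'joint_efforts': array([ 2.58797045e-04, -4.43398011e+01,  2.62439954e+01,  1.55833270e-02,
       -2.33500123e-04,  9.26845075e-06]), 'eef_pos': array([ 198.13438316, -512.44732915,  230.50775825]), 'eef_rot': array([ 9.83046432e-01,  1.83354769e-01, -4.85674141e-05, -8.59250110e-04]), 'wrist_force': array([-0.51812111, -0.34427099, -0.57557124]), 'ft_torque': array([-0.02053676,  0.06530887,  0.02828916]), 'gripper_force': 0.0, 'width': 85.24900798122233}
top 376.67287281644946 376.67287281644946 253.05887327342774 194.45620340390198 [[-0.041, -0.999, -0.005], [-0.979, 0.041, -0.201], [0.201, -0.003, -0.98]] [  2.3 470.3 806.7]
scene 477.901193082694 477.901193082694 250.22880152940496 180.7752103301148 [[0.67, -0.742, -0.018], [-0.53, -0.461, -0.712], [0.52, 0.487, -0.702]] [-337.3  290.   673.3]
[[-1.00000e-03 -9.49000e-01 -3.15000e-01  8.23100e+01]
 [ 1.00000e+00 -1.00000e-03  1.00000e-03 -7.19000e-01]
 [-1.00000e-03 -3.15000e-01  9.49000e-01 -1.43297e+02]
 [ 0.00000e+00  0.00000e+00  0.00000e+00  1.00000e+00]] 283.1462768499564
```

View pics/top0.png

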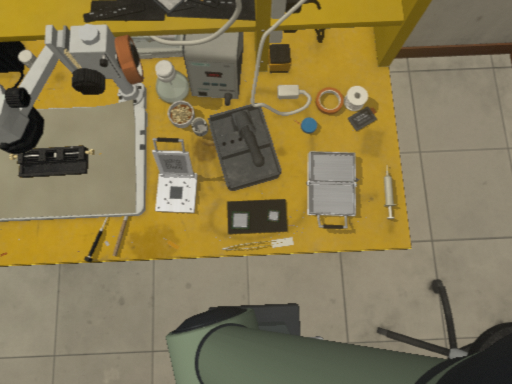

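View pics/scene0.png

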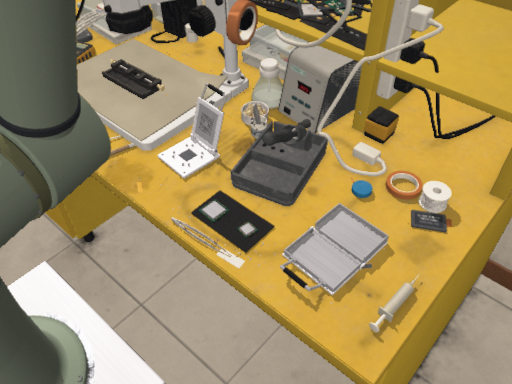

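Top view: large chip at about (241,219), small chip (272,216), jig (176,193) with the frame open behind, tray (332,185) with its bar at (334,228). The scene view agrees.

```bash
cat > h.py <<'E'
import numpy as np,cv2
from scipy.spatial.transform import Rotation as Ro
def fixed(d): return d["R"].T, -d["R"].T@d["t"]
def wrist():
    from workcell import readout,optics
    s=readout.sense(); d=dict(optics.get_image("wrist"))
    Rt=Ro.from_quat(s["eef_rot"]).as_matrix(); T=d["T_tool_cam"]
    d["C"]=Rt@T[:3,3]+s["eef_pos"]; d["M"]=Rt@T[:3,:3]; return s,d
def ray(d,uv,z,M,C):
    uv=np.atleast_2d(np.asarray(uv,float)); v=np.c_[(uv[:,0]-d["cx"])/d["fx"],(uv[:,1]-d["cy"])/d["fy"],np.ones(len(uv))]@M.T
    return C+v*((z-C[2])/v[:,2])[:,None]
def proj(d,X,M,C):
    p=(np.atleast_2d(X)-C)@M; return np.c_[d["fx"]*p[:,0]/p[:,2]+d["cx"],d["fy"]*p[:,1]/p[:,2]+d["cy"]]
def st(s): print("t",round(s["t"],2),"pos",s["eef_pos"].round(1),"toolx",Ro.from_quat(s["eef_rot"]).as_matrix()[:,0].round(3),"z",Ro.from_quat(s["eef_rot"]).as_matrix()[:,2].round(3),"j",s["joints"].round(2),"w",round(s["width"],1),"F",s["wrist_force"].round(1))
E
python3 - <<'E'
from h import *
d=dict(np.load("top0.npz"));M,C=fixed(d)
for n,uv,z in [("chip",(241,219.5),8.4),("small",(272,216),8.4),("mat",[(228,202),(286,200),(287,231),(229,234)],4),
 ("jig",[(158,176),(197,178),(195,212),(155,211)],8),("nestchip",(176,192.5),8),("framebar",(163,140),110),
 ("tray",[(309,152),(355,152),(356,214),(308,214)],12),("bar",(334,228),22),("hinge",[(308,182),(356,182)],12)]:
    print(n,ray(d,uv,z,M,C)[:,:2].round(0).tolist())
E
```

```text
chip [[419.0, 13.0]]
small [[425.0, -60.0]]
mat [[463.0, 43.0], [462.0, -95.0], [388.0, -93.0], [387.0, 43.0]]
jig [[533.0, 209.0], [524.0, 115.0], [442.0, 121.0], [448.0, 215.0]]
nestchip [[491.0, 166.0]]
framebar [[586.0, 173.0]]
tray [[576.0, -157.0], [572.0, -268.0], [421.0, -256.0], [425.0, -144.0]]
bar [[389.0, -200.0]]
hinge [[502.0, -149.0], [497.0, -263.0]]
```

```bash
python3 - <<'E'
from h import *
f=cv2.imread("pics/top0.png")[110:250,140:370]
cv2.imwrite("pics/topc.png",cv2.resize(f,None,fx=3.4,fy=3.4,interpolation=cv2.INTER_CUBIC))
E
```

```text
(no output)
```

View pics/topc.png

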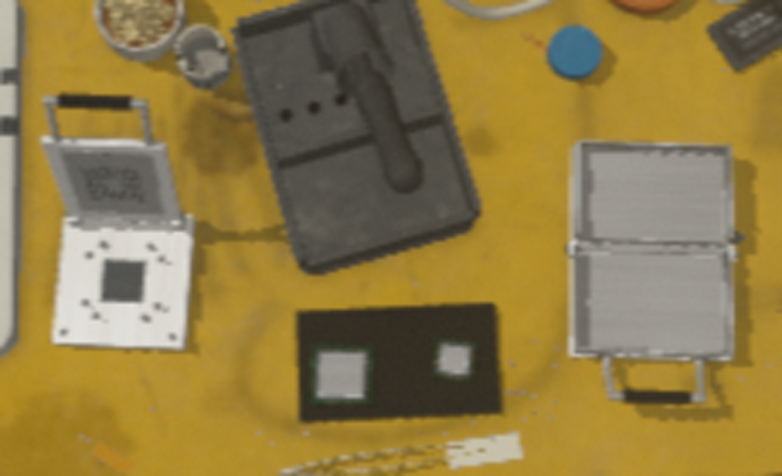

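Crop: jig plate, nest and pins at lower left, mat with both chips centre, tray on the right with its bar at (655,397). I'll move in for close views: tray first, then chip.

>>> send_rows:
  rot:
    - [0,0,7.03]
    - [0,0,7.03]
    - [0,0,7.03]
    - [0,0,0]
  xyz:
    - [0,0,0]
    - [0,0,0]
    - [0,0,0]
    - [0,0,0]
  fingers: [0,0,0,0]

```text
t: 0.48
eef_pos: [198.2, -512.8, 231.0]
eef_rot: [1.0, -0.001, -0.0, -0.0]
wrist_force: [-0.2, -0.2, -0.5]
width: 85.4
gripper_force: 0.0
```

>>> send_rows:
  rot:
    - [0,0,0]
    - [0,0,0]
    - [0,0,0]
    - [0,0,0]
    - [0,0,0]
    - [0,0,0]
    - [0,0,0]
    - [0,0,0]
  xyz:
    - [0.034,-0.038,0]
    - [0.034,-0.038,0]
    - [0.034,-0.038,0]
    - [0.034,-0.038,0]
    - [0.034,-0.038,0]
    - [0.034,-0.038,0]
    - [0.034,-0.038,0]
    - [0.034,-0.038,0]
  fingers: [0,0,0,0,0,0,0,0]

```text
t: 1.15
eef_pos: [421.3, -262.7, 231.4]
eef_rot: [1.0, 0.002, 0.0, 0.0]
wrist_force: [0.8, -0.6, 0.0]
width: 85.4
gripper_force: 0.0
```

>>> send_rows:
  rot:
    - [0,0,0]
    - [0,0,0]
    - [0,0,0]
  xyz:
    - [0,0,0]
    - [0,0,0]
    - [0,0,0]
  fingers: [0,0,0]

```text
t: 1.4
eef_pos: [420.2, -264.4, 231.1]
eef_rot: [1.0, 0.002, -0.0, 0.0]
wrist_force: [0.0, 0.4, 0.1]
width: 85.2
gripper_force: 0.0
```

```bash
python3 - <<'E'
from h import *
s,d=wrist();st(s);np.savez("tray.npz",**d);cv2.imwrite("pics/tray.png",d["frame"])
E
```

```text
t 1.4 pos [ 420.2 -264.4  231.1] toolx [ 1.     0.003 -0.001] z [-0.001 -0.    -1.   ] j [-0.71  0.23 -0.33  1.02 -0.    2.43] w 85.2 F [0.  0.4 0.1]
```

View pics/tray.png

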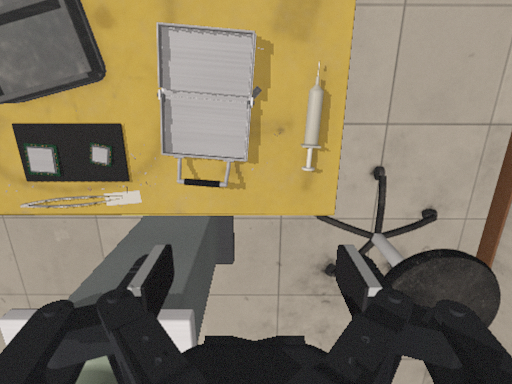

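Wrist view: tray corners at about (158,25), (256,32), (161,158), (247,162), its bar at (202,183), large chip (42,160), small (101,154). Measuring by masks.

```bash
cat >> h.py <<'E'
def blob(d,mask,z,amin,box=None):
    m=mask.astype(np.uint8)*255
    if box: k=np.zeros_like(m);k[box[1]:box[3],box[0]:box[2]]=1;m*=k
    out=[]
    for c in cv2.findContours(m,cv2.RETR_EXTERNAL,cv2.CHAIN_APPROX_NONE)[0]:
        if cv2.contourArea(c)<amin: continue
        P=ray(d,c[:,0].astype(float),z,d["M"],d["C"])[:,:2].astype(np.float32)
        (a,b),wh,ang=cv2.minAreaRect(P); out.append((round(a,1),round(b,1),np.round(wh,1).tolist(),round(ang,1),c[:,0].mean(0).round(0).tolist()))
    return out
E
python3 - <<'E'
from h import *
d=dict(np.load("tray.npz"));hsv=cv2.cvtColor(d["frame"],cv2.COLOR_BGR2HSV);H,S,V=cv2.split(hsv)
print("bar",blob(d,V<60,22,30,(170,170,235,195)))
print("lid",blob(d,(S<60)&(V>110),8.4,60,(10,120,132,185)))
print("mat",blob(d,V<120,4,1000,(5,115,140,187)))
print("tray",blob(d,(S<70)&(V>80),12,3000,(140,10,275,172)))
for n,uv,z in [("bed far",[(158,25),(256,32)],21),("pan near",[(161,158),(247,162)],15.5)]: print(n,ray(d,uv,z,d["M"],d["C"]).round(1).tolist())
E
```

```text
bar [(395.2, -195.8, [44.0, 7.4], 85.5, [202.0, 182.0])]
lid [(421.8, 17.2, [31.9, 32.5], 86.5, [41.0, 159.0]), (428.2, -61.3, [19.4, 21.2], 79.9, [100.0, 155.0])]
mat [(429.5, -23.5, [76.0, 141.0], 0.1, [72.0, 152.0])]
tray [(490.9, -206.8, [124.2, 172.3], 85.7, [205.0, 97.0])]
bed far [[576.0, -157.2, 21.0], [569.4, -265.2, 21.0]]
pan near [[426.0, -143.6, 15.5], [421.0, -254.3, 15.5]]
```

>>> send_rows:
  rot:
    - [0,0,-7.15]
    - [0,0,-7.15]
    - [0,0,-7.15]
    - [0,0,-7.15]
    - [0,0,-7.15]
    - [0,0,-7.15]
    - [0,0,-7.15]
    - [0,0,-7.15]
  xyz:
    - [0,0,0]
    - [0,0,0]
    - [0,0,0]
    - [0,0,0]
    - [0,0,0]
    - [0,0,0]
    - [0,0,0]
    - [0,0,0]
  fingers: [0.35,0.35,0.35,0.35,0.35,0.35,0.35,0.35]

```text
t: 2.12
eef_pos: [419.1, -266.2, 231.2]
eef_rot: [0.877, 0.481, -0.0, -0.0]
wrist_force: [0.8, -0.1, -0.1]
width: 55.7
gripper_force: 0.0
```

>>> send_rows:
  rot:
    - [0,0,-7.15]
    - [0,0,-7.15]
    - [0,0,-7.15]
    - [0,0,-7.15]
    - [0,0,-7.15]
    - [0,0,-7.15]
    - [0,0,-7.15]
    - [0,0,-7.15]
  xyz:
    - [0,0,0]
    - [0,0,0]
    - [0,0,0]
    - [0,0,0]
    - [0,0,0]
    - [0,0,0]
    - [0,0,0]
    - [0,0,0]
  fingers: [0.35,0.35,0.35,0.35,0.35,0.35,0.35,0.35]

```text
t: 2.78
eef_pos: [419.1, -266.2, 231.2]
eef_rot: [0.54, 0.842, -0.0, -0.0]
wrist_force: [0.3, -0.0, -0.4]
width: 55.5
gripper_force: 0.0
```

>>> send_rows:
  rot:
    - [0,0,-7.15]
    - [0,0,-7.15]
    - [0,0,-7.15]
    - [0,0,-7.15]
    - [0,0,-7.15]
    - [0,0,-7.15]
    - [0,0,-7.15]
    - [0,0,-7.15]
  xyz:
    - [0,0,0]
    - [0,0,0]
    - [0,0,0]
    - [0,0,0]
    - [0,0,0]
    - [0,0,0]
    - [0,0,0]
    - [0,0,0]
  fingers: [0.35,0.35,0.35,0.35,0.35,0.35,0.35,0.35]

```text
t: 3.45
eef_pos: [419.1, -266.2, 231.2]
eef_rot: [0.071, 0.997, -0.0, -0.0]
wrist_force: [0.4, -0.1, 0.5]
width: 55.2
gripper_force: 0.0
```

>>> send_rows:
  rot:
    - [0,0,-7.15]
    - [0,0,-1.25]
    - [0,0,0]
    - [0,0,0]
    - [0,0,0]
    - [0,0,0]
    - [0,0,0]
    - [0,0,0]
  xyz:
    - [0,0,0]
    - [0,0,0]
    - [0,0.04,0]
    - [0,0.04,0]
    - [0,0.04,0]
    - [0,0.04,0]
    - [0,0.04,0]
    - [0,0.04,0]
  fingers: [0.35,0.35,0.35,0.35,0.35,0.35,0.35,0.35]

```text
t: 4.12
eef_pos: [419.8, -24.1, 231.5]
eef_rot: [0.002, 1.0, -0.0, 0.0]
wrist_force: [0.9, 0.0, -0.3]
width: 55.5
gripper_force: 0.0
```

>>> send_rows:
  rot:
    - [0,0,0]
    - [0,0,0]
    - [0,0,0]
    - [0,0,0]
    - [0,0,0]
    - [0,0,0]
  xyz:
    - [0,0.04,0]
    - [0,0,0.025]
    - [0,0,0.025]
    - [0,0,0.025]
    - [0,0,0.025]
    - [0,0,0]
  fingers: [0.35,0.35,0.35,0.35,0.35,0.35]

```text
t: 4.62
eef_pos: [416.9, 15.1, 127.8]
eef_rot: [0.001, 1.0, 0.0, -0.003]
wrist_force: [-0.4, -0.2, 0.1]
width: 55.3
gripper_force: 0.0
```

```bash
python3 - <<'E'
from h import *
s,d=wrist();st(s);np.savez("chip.npz",**d);cv2.imwrite("pics/chip.png",d["frame"])
hsv=cv2.cvtColor(d["frame"],cv2.COLOR_BGR2HSV);H,S,V=cv2.split(hsv)
print("green+lid",blob(d,((S<60)&(V>110))|((H>40)&(H<90)&(S>60)&(V>40)),8,300))
E
```

```text
t 4.62 pos [416.9  15.1 127.8] toolx [-1.     0.003  0.007] z [-0.007  0.001 -1.   ] j [-0.14  0.2  -0.66  0.71 -0.   -0.14] w 55.3 F [-0.4 -0.2  0.1]
green+lid [(656.5, 159.2, [83.8, 43.7], 33.5, [377.0, 368.0]), (535.5, 19.3, [51.9, 27.4], 89.8, [260.0, 287.0]), (499.4, 90.4, [58.9, 13.9], 19.0, [323.0, 258.0]), (499.0, -58.6, [13.8, 59.2], 70.6, [185.0, 258.0]), (573.7, 289.2, [221.3, 38.1], 15.5, [503.0, 303.0]), (508.5, 175.3, [114.4, 123.0], 85.0, [403.0, 254.0]), (532.6, 257.9, [179.9, 40.9], 1.6, [480.0, 273.0]), (428.3, -61.8, [20.4, 21.0], 79.5, [175.0, 195.0]), (421.2, 16.8, [42.3, 42.7], 86.2, [255.0, 187.0]), (499.0, -196.2, [112.1, 205.6], 74.3, [45.0, 241.0]), (364.9, -76.4, [18.3, 49.4], 5.8, [153.0, 130.0]), (300.8, 17.5, [452.7, 75.7], 89.8, [247.0, 52.0])]
```

View pics/chip.png

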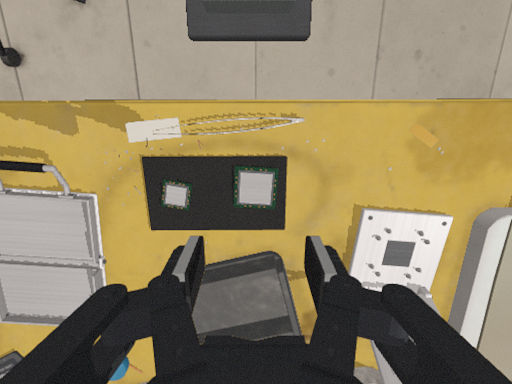

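Chip is at (421.2, 16.8), yaw −3.8°, 42.3×42.7 mm, which matches the spec; the jig shows at (402,253). Descending to grasp across y.

>>> send_rows:
  rot:
    - [0,0,3.8]
    - [0,0,0]
    - [0,0,0]
    - [0,0,0]
    - [0,0,0]
  xyz:
    - [-0.0043,0.0017,0.025]
    - [0,0,0.025]
    - [0,0,0.025]
    - [0,0,0.02]
    - [0,0,0]
  fingers: [0.35,0.35,0.35,0.35,0.35]

```text
t: 5.08
eef_pos: [423.3, 16.6, 34.9]
eef_rot: [0.034, 0.999, 0.0, -0.002]
wrist_force: [0.4, 0.2, -0.7]
width: 55.8
gripper_force: 0.0
```

>>> send_rows:
  rot:
    - [0,0,0]
    - [0,0,0]
    - [0,0,0]
    - [0,0,0]
  xyz:
    - [0,0,0.01]
    - [0,0,0.01]
    - [0,0,0.004]
    - [0,0,0]
  fingers: [0.35,0.35,0.35,0.35]

```text
t: 5.42
eef_pos: [425.3, 16.7, 13.2]
eef_rot: [0.033, 0.999, -0.0, 0.0]
wrist_force: [-0.7, -0.0, -0.8]
width: 55.2
gripper_force: 0.0
```

```bash
python3 - <<'E'
from h import *
s,d=wrist();st(s);np.savez("chip2.npz",**d);cv2.imwrite("pics/chip2.png",d["frame"][120:384,100:420])
hsv=cv2.cvtColor(d["frame"],cv2.COLOR_BGR2HSV);H,S,V=cv2.split(hsv)
print("green+lid",[b for b in blob(d,((S<60)&(V>110))|((H>40)&(H<90)&(S>60)&(V>40)),8,300) if abs(b[1]-17)<15])
E
```

```text
t 5.42 pos [425.3  16.7  13.2] toolx [-0.998  0.067 -0.001] z [ 0.001 -0.    -1.   ] j [-0.13  0.4  -0.77  0.39 -0.   -0.07] w 55.2 F [-0.7 -0.  -0.8]
green+lid [(420.7, 16.9, [42.0, 42.0], 86.1, [252.0, 231.0]), (317.8, 21.8, [251.0, 42.4], 90.0, [247.0, 43.0])]
```

View pics/chip2.png

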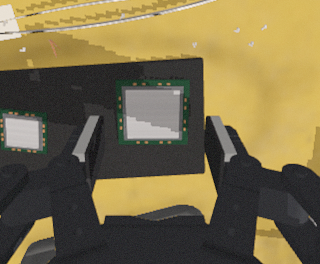

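Close view: chip centred between the fingers, a little behind the TCP in x. Correcting and gripping.

>>> send_rows:
  rot:
    - [0,0,0]
    - [0,0,0]
    - [0,0,0]
    - [0,0,0]
    - [0,0,0]
    - [0,0,0]
    - [0,0,0]
    - [0,0,0]
  xyz:
    - [0.0045,0,0.003]
    - [0,0,0.0045]
    - [0,0,0]
    - [0,0,0]
    - [0,0,0]
    - [0,0,0]
    - [0,0,0]
    - [0,0,0]
  fingers: [0.35,0.35,0.35,0.6,0.8,0.8,0.8,0.8]

```text
t: 6.13
eef_pos: [419.9, 17.5, 5.4]
eef_rot: [0.033, 0.999, -0.0, -0.0]
wrist_force: [-2.1, 0.0, 9.3]
width: 38.3
gripper_force: 59.1
```

>>> send_rows:
  rot:
    - [0,0,0]
    - [0,0,0]
    - [0,0,0]
    - [0,0,0]
  xyz:
    - [0,0,-0.01]
    - [0,0,-0.03]
    - [0,0,-0.04]
    - [0,0,0]
  fingers: [0.8,0.8,0.8,0.8]

```text
t: 6.47
eef_pos: [423.6, 17.2, 90.1]
eef_rot: [0.033, 0.999, -0.0, 0.004]
wrist_force: [2.2, 1.0, -0.5]
width: 38.1
gripper_force: 60.2
```

```bash
python3 - <<'E'
from h import *
s,d=wrist();st(s);np.savez("held.npz",**d);cv2.imwrite("pics/held.png",cv2.resize(d["frame"][150:384,130:400],None,fx=2,fy=2))
hsv=cv2.cvtColor(d["frame"],cv2.COLOR_BGR2HSV);H,S,V=cv2.split(hsv)
print(blob(d,((S<60)&(V>110))|((H>40)&(H<90)&(S>60)&(V>40)),s["eef_pos"][2]+2,300,(200,150,310,260)))
E
```

```text
t 6.47 pos [423.6  17.2  90.1] toolx [-0.998  0.065 -0.008] z [ 0.008 -0.001 -1.   ] j [-0.13  0.26 -0.71  0.6   0.   -0.07] w 38.1 F [ 2.2  1.  -0.5]
[(421.1, 17.6, [32.6, 22.1], 86.2, [253.0, 242.0]), (417.3, 18.6, [41.0, 28.1], 88.6, [251.0, 225.0])]
```

View pics/held.png

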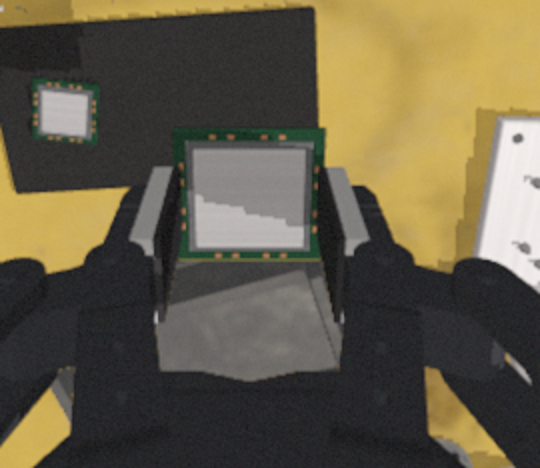

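Held level at the fingertips, lid up. Carrying it over to the pan along x ≈ 424 mm, clear of the iron.

>>> send_rows:
  rot:
    - [0,0,0]
    - [0,0,0]
    - [0,0,0]
    - [0,0,0]
    - [0,0,0]
    - [0,0,0]
    - [0,0,0]
    - [0,0,0]
  xyz:
    - [-0.0024,-0.0359,0]
    - [-0.0024,-0.0359,0]
    - [-0.0024,-0.0359,0]
    - [-0.0024,-0.0359,0]
    - [-0.0024,-0.0359,0]
    - [-0.021,-0.0176,0]
    - [-0.021,-0.0176,0]
    - [0,0,0]
  fingers: [0.8,0.8,0.8,0.8,0.8,0.8,0.8,0.8]

```text
t: 7.18
eef_pos: [463.5, -204.8, 84.5]
eef_rot: [0.034, 0.999, -0.001, 0.002]
wrist_force: [-0.2, -0.6, -0.0]
width: 38.1
gripper_force: 60.3
```

```bash
python3 - <<'E'
from h import *
s,d=wrist();st(s);np.savez("pan.npz",**d);cv2.imwrite("pics/pan.png",d["frame"])
hsv=cv2.cvtColor(d["frame"],cv2.COLOR_BGR2HSV);H,S,V=cv2.split(hsv)
print("bar",[b for b in blob(d,V<60,22,60) if 38<max(b[2])<52])
E
```

```text
t 7.18 pos [ 463.5 -204.8   84.5] toolx [-0.998  0.069 -0.004] z [ 0.004 -0.003 -1.   ] j [-0.56  0.4  -0.51  0.66 -0.   -0.49] w 38.1 F [-0.2 -0.6 -0. ]
bar [(395.2, -195.8, [45.1, 7.5], 86.0, [259.0, 112.0])]
```

View pics/pan.png

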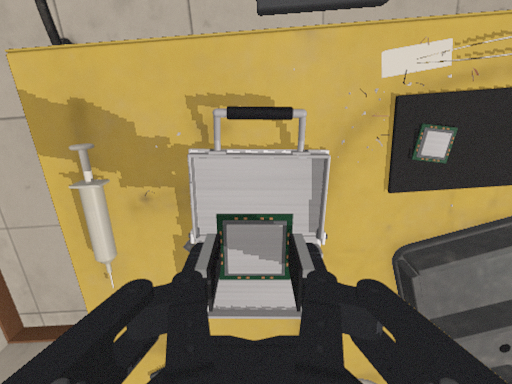

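Bar again (395.2,−195.8), yaw −4°. Lowering the chip into the pan.

>>> send_rows:
  rot:
    - [0,0,0]
    - [0,0,0]
    - [0,0,0]
    - [0,0,0]
    - [0,0,0]
    - [0,0,0]
  xyz:
    - [0,0.004,0.02]
    - [0,0,0.02]
    - [0,0,0.018]
    - [0,0,0.01]
    - [0,0,0.005]
    - [0,0,0]
  fingers: [0.8,0.8,0.8,0.8,0.8,0.8]

```text
t: 7.73
eef_pos: [458.8, -195.2, 10.6]
eef_rot: [0.033, 0.999, 0.001, -0.001]
wrist_force: [-0.1, 0.3, -0.5]
width: 38.3
gripper_force: 60.3
```

>>> send_rows:
  rot:
    - [0,0,0]
    - [0,0,0]
    - [0,0,0]
    - [0,0,0]
    - [0,0,0]
    - [0,0,0]
    - [0,0,0]
  xyz:
    - [-0.004,-0.005,0]
    - [0,0,0.002]
    - [0,0,0]
    - [0,0,0]
    - [0,0,0]
    - [0,0,0]
    - [0,0,0]
  fingers: [0.8,0.8,0.8,0.35,0.35,0.35,0.35]

```text
t: 8.32
eef_pos: [463.8, -201.5, 10.0]
eef_rot: [0.033, 0.999, -0.0, 0.0]
wrist_force: [-0.2, -0.2, 0.8]
width: 55.4
gripper_force: 0.0
```

>>> send_rows:
  rot:
    - [0,0,0]
    - [0,0,0]
    - [0,0,0]
    - [0,0,0]
  xyz:
    - [0,0,-0.01]
    - [0,0,-0.03]
    - [0,0,-0.04]
    - [0,0,0]
  fingers: [0.35,0.35,0.35,0.35]

```text
t: 8.65
eef_pos: [467.4, -203.7, 96.4]
eef_rot: [0.033, 0.999, -0.002, 0.004]
wrist_force: [0.9, -0.9, 1.0]
width: 55.5
gripper_force: 0.0
```

```bash
python3 - <<'E'
from h import *
s,d=wrist();st(s);cv2.imwrite("pics/pan2.png",d["frame"])
hsv=cv2.cvtColor(d["frame"],cv2.COLOR_BGR2HSV);H,S,V=cv2.split(hsv)
print("bar",[b for b in blob(d,V<60,22,60) if 38<max(b[2])<52])
print("chip",[b for b in blob(d,(H>40)&(H<90)&(S>60)&(V>40),11,100) if 25<max(b[2])<52])
E
```

```text
t 8.65 pos [ 467.4 -203.7   96.4] toolx [-0.998  0.065 -0.009] z [ 0.008 -0.005 -1.   ] j [-0.56  0.38 -0.49  0.68  0.   -0.49] w 55.5 F [ 0.9 -0.9  1. ]
bar [(395.3, -195.7, [45.1, 8.0], 85.3, [258.0, 106.0])]
chip [(457.3, -200.7, [40.8, 24.7], 86.3, [259.0, 175.0]), (428.0, -64.0, [28.0, 28.1], 79.0, [421.0, 133.0])]
```

Chip lies in the pan centred at y −200.7, small chip unmoved. Now turn the gripper 90° and go over the bar.

>>> send_rows:
  rot:
    - [0,0,0]
    - [0,0,0]
    - [0,0,-7]
    - [0,0,-7]
    - [0,0,-7]
    - [0,0,-7]
    - [0,0,-7]
    - [0,0,-7]
  xyz:
    - [0.036,0.0016,0]
    - [0.036,0.0016,0]
    - [0,0,0]
    - [0,0,0]
    - [0,0,0]
    - [0,0,0]
    - [0,0,0]
    - [0,0,0]
  fingers: [0.75,0.75,0.75,0.75,0.75,0.75,0.75,0.75]

```text
t: 9.37
eef_pos: [391.6, -193.3, 89.5]
eef_rot: [-0.33, 0.944, 0.0, -0.0]
wrist_force: [0.1, 0.4, 0.2]
width: 21.1
gripper_force: 0.0
```

>>> send_rows:
  rot:
    - [0,0,-7]
    - [0,0,-7]
    - [0,0,-7]
    - [0,0,-7]
    - [0,0,-7]
    - [0,0,-7]
    - [0,0,-6]
    - [0,0,0]
  xyz:
    - [0,0,0]
    - [0,0,0]
    - [0,0,0]
    - [0,0,0]
    - [0,0,0]
    - [0,0,0]
    - [0,0,0]
    - [0,0,0]
  fingers: [0.75,0.75,0.75,0.75,0.75,0.75,0.75,0.75]

```text
t: 10.03
eef_pos: [391.6, -193.2, 89.5]
eef_rot: [-0.684, 0.729, 0.0, -0.0]
wrist_force: [0.4, -0.4, 0.0]
width: 21.5
gripper_force: 0.0
```

```bash
python3 - <<'E'
from h import *
s,d=wrist();st(s);cv2.imwrite("pics/bar.png",d["frame"])
print(Ro.from_quat(s["eef_rot"]).as_matrix()[:,1].round(3))
hsv=cv2.cvtColor(d["frame"],cv2.COLOR_BGR2HSV);H,S,V=cv2.split(hsv)
print("bar",[b for b in blob(d,V<60,22,60) if 30<max(b[2])<70])
E
```

```text
t 10.03 pos [ 391.6 -193.2   89.5] toolx [-0.064 -0.998 -0.   ] z [-0.001  0.001 -1.   ] j [-0.63  0.28 -0.67  0.62  0.   -2.13] w 21.5 F [ 0.4 -0.4  0. ]
[-0.998  0.064  0.001]
bar [(596.7, -78.7, [62.6, 3.7], 14.2, [44.0, 329.0]), (395.1, -194.7, [46.6, 7.7], 85.8, [251.0, 199.0])]
```

>>> send_rows:
  rot:
    - [0,0,0]
    - [0,0,0]
    - [0,0,0]
    - [0,0,0]
  xyz:
    - [0.002,-0.0037,0.02]
    - [0,0,0.02]
    - [0,0,0.01]
    - [0,0,0]
  fingers: [0.75,0.75,0.75,0.75]

```text
t: 10.42
eef_pos: [394.0, -194.6, 37.9]
eef_rot: [-0.683, 0.731, 0.002, -0.0]
wrist_force: [-0.1, 0.2, -0.2]
width: 20.8
gripper_force: 0.0
```

>>> send_rows:
  rot:
    - [0,0,0]
    - [0,0,0]
    - [0,0,0]
    - [0,0,0]
    - [0,0,0]
    - [0,0,0]
    - [0,0,0]
    - [0,0,0]
  xyz:
    - [0.001,-0.0012,0.01]
    - [0,0,0.01]
    - [0,0,0.01]
    - [0,0,0]
    - [0,0,0]
    - [0,0,0]
    - [0,0,0]
    - [0,0,0]
  fingers: [0.75,0.75,0.75,0.75,1,1,1,1]

```text
t: 11.08
eef_pos: [394.4, -196.5, 10.0]
eef_rot: [-0.683, 0.73, 0.002, -0.002]
wrist_force: [-4.4, 0.1, -0.7]
width: 6.7
gripper_force: 58.5
```

```bash
python3 - <<'E'
import numpy as np
for a,b,t0,t1,n in [(104,15.5,0,1.92,20)]:
    t=np.linspace(t0,t1,n+1);X=-a*np.cos(t)+b*np.sin(t);Z=a*np.sin(t)+b*np.cos(t)
    for i in range(n): print(round(t[i+1],3),"ty %.1f tz %.1f | abs x %.1f z %.1f"%(-(X[i+1]-X[i]),-(Z[i+1]-Z[i]),X[i+1]-X[0],Z[i+1]-Z[0]))
E
```

```text
0.096 ty -2.0 tz -9.9 | abs x 2.0 z 9.9
0.192 ty -2.9 tz -9.7 | abs x 4.9 z 19.6
0.288 ty -3.8 tz -9.3 | abs x 8.7 z 28.9
0.384 ty -4.7 tz -8.9 | abs x 13.4 z 37.8
0.48 ty -5.5 tz -8.4 | abs x 18.9 z 46.3
0.576 ty -6.3 tz -7.9 | abs x 25.2 z 54.1
0.672 ty -7.0 tz -7.2 | abs x 32.3 z 61.4
0.768 ty -7.7 tz -6.5 | abs x 40.0 z 67.9
0.864 ty -8.3 tz -5.8 | abs x 48.2 z 73.7
0.96 ty -8.8 tz -4.9 | abs x 57.1 z 78.6
1.056 ty -9.2 tz -4.1 | abs x 66.3 z 82.7
1.152 ty -9.6 tz -3.2 | abs x 75.9 z 85.8
1.248 ty -9.8 tz -2.2 | abs x 85.7 z 88.0
1.344 ty -10.0 tz -1.3 | abs x 95.7 z 89.3
1.44 ty -10.1 tz -0.3 | abs x 105.8 z 89.6
1.536 ty -10.1 tz 0.7 | abs x 115.9 z 89.0
1.632 ty -10.0 tz 1.6 | abs x 125.8 z 87.4
1.728 ty -9.8 tz 2.6 | abs x 135.6 z 84.8
1.824 ty -9.5 tz 3.5 | abs x 145.1 z 81.3
1.92 ty -9.1 tz 4.4 | abs x 154.1 z 76.9
```

>>> send_rows:
  rot:
    - [0,0,0]
    - [0,0,0]
    - [0,0,0]
    - [0,0,0]
    - [0,0,0]
    - [0,0,0]
  xyz:
    - [0,-0.002,-0.0099]
    - [0,-0.0029,-0.0097]
    - [0,-0.0038,-0.0093]
    - [0,-0.0047,-0.0089]
    - [0,-0.0055,-0.0084]
    - [0,0,0]
  fingers: [1,1,1,1,1,1]

```text
t: 11.58
eef_pos: [412.8, -197.9, 57.5]
eef_rot: [-0.683, 0.73, 0.002, -0.003]
wrist_force: [-10.1, 0.3, 5.3]
width: 6.7
gripper_force: 59.0
```

>>> send_rows:
  rot:
    - [0,0,0]
    - [0,0,0]
    - [0,0,0]
    - [0,0,0]
    - [0,0,0]
    - [0,0,0]
  xyz:
    - [0,-0.0063,-0.0072]
    - [0,-0.007,-0.0072]
    - [0,-0.0077,-0.0065]
    - [0,-0.0083,-0.0058]
    - [0,-0.0088,-0.0049]
    - [0,0,0]
  fingers: [1,1,1,1,1,1]

```text
t: 12.08
eef_pos: [451.6, -200.8, 90.7]
eef_rot: [-0.683, 0.73, 0.001, -0.002]
wrist_force: [-14.1, 2.6, 27.2]
width: 6.5
gripper_force: 61.9
```

>>> send_rows:
  rot:
    - [0,0,0]
    - [0,0,0]
    - [0,0,0]
    - [0,0,0]
  xyz:
    - [0,-0.008,-0.007]
    - [0,-0.0096,-0.0034]
    - [0,-0.0098,-0.0023]
    - [0,0,0]
  fingers: [1,1,1,1]

```text
t: 12.42
eef_pos: [482.5, -203.1, 101.9]
eef_rot: [-0.683, 0.73, -0.001, 0.0]
wrist_force: [-1.5, -0.6, 7.0]
width: 6.2
gripper_force: 60.7
```

>>> send_rows:
  rot:
    - [0,0,0]
    - [0,0,0]
    - [0,0,0]
    - [0,0,0]
    - [0,0,0]
  xyz:
    - [0,-0.0078,-0.001]
    - [0,-0.0101,-0.0005]
    - [0,-0.0101,0.0006]
    - [0,-0.01,0.0014]
    - [0,0,0]
  fingers: [1,1,1,1,1]

```text
t: 12.83
eef_pos: [521.5, -205.8, 100.9]
eef_rot: [-0.683, 0.73, -0.002, 0.001]
wrist_force: [2.3, -0.9, 6.2]
width: 6.5
gripper_force: 60.2
```

>>> send_rows:
  rot:
    - [0,0,0]
    - [0,0,0]
    - [0,0,0]
    - [0,0,0]
    - [0,0,0]
    - [0,0,0]
    - [0,0,0]
    - [0,0,0]
  xyz:
    - [0,-0.0088,0.0024]
    - [0,-0.0095,0.0033]
    - [0,-0.0091,0.0043]
    - [0,-0.003,0.0015]
    - [0,0,0]
    - [0,0,0]
    - [0,0,0]
    - [0,0,0]
  fingers: [1,1,1,1,1,1,1,1]

```text
t: 13.5
eef_pos: [549.6, -207.7, 89.0]
eef_rot: [-0.683, 0.73, -0.001, 0.0]
wrist_force: [2.2, -4.8, 4.4]
width: 6.5
gripper_force: 61.5
```

```bash
python3 - <<'E'
from h import *
from workcell import optics
s,d=wrist();st(s)
t=optics.get_image("scene")["frame"][180:310,250:410]
cv2.imwrite("pics/tip.png",np.hstack([cv2.resize(t,(472,384),interpolation=cv2.INTER_CUBIC),d["frame"][:,100:420]]))
E
```

```text
t 13.5 pos [ 549.6 -207.7   89. ] toolx [-0.066 -0.998  0.001] z [ 0.001 -0.001 -1.   ] j [-0.49  0.52 -0.28  0.77 -0.   -1.99] w 6.5 F [ 2.2 -4.8  4.4]
```

View pics/tip.png

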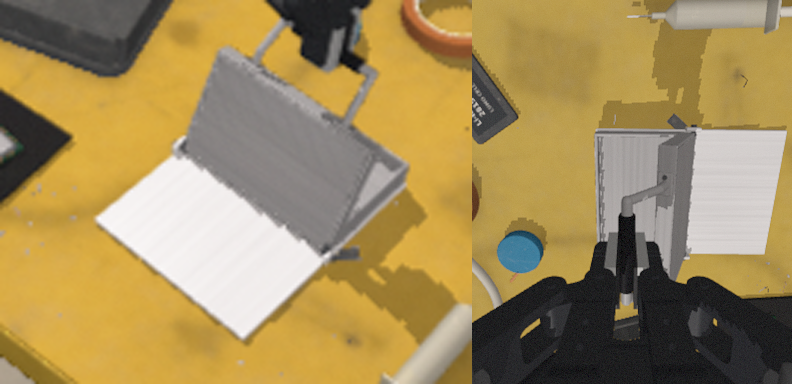

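Pan leans well past upright (about 1.93 rad), the bar still held, with the chip hidden between pan and bed. A little more, then back down.

>>> send_rows:
  rot:
    - [0,0,0]
    - [0,0,0]
    - [0,0,0]
    - [0,0,0]
    - [0,0,0]
    - [0,0,0]
    - [0,0,0]
    - [0,0,0]
  xyz:
    - [0,-0.004,0.002]
    - [0,0,0]
    - [0,0,0]
    - [0,0,0]
    - [0,0.0055,-0.0027]
    - [0,0.009,-0.0038]
    - [0,0.0095,-0.0032]
    - [0,0,0]
  fingers: [1,1,1,1,1,1,1,1]

```text
t: 14.27
eef_pos: [530.0, -206.7, 98.2]
eef_rot: [-0.684, 0.73, -0.002, 0.001]
wrist_force: [4.0, 3.1, 8.6]
width: 6.3
gripper_force: 60.8
```

>>> send_rows:
  rot:
    - [0,0,0]
    - [0,0,0]
    - [0,0,0]
    - [0,0,0]
    - [0,0,0]
    - [0,0,0]
  xyz:
    - [0,0.0098,-0.0026]
    - [0,0.01,-0.0016]
    - [0,0.0101,-0.0007]
    - [0,0.0101,0.0003]
    - [0,0.01,0.0013]
    - [0,0,0]
  fingers: [1,1,1,1,1,1]

```text
t: 14.77
eef_pos: [478.6, -201.1, 102.6]
eef_rot: [-0.684, 0.73, -0.0, 0.001]
wrist_force: [-7.3, 3.7, 31.7]
width: 6.2
gripper_force: 61.1
```

>>> send_rows:
  rot:
    - [0,0,0]
    - [0,0,0]
    - [0,0,0]
    - [0,0,0]
  xyz:
    - [0,0.009,-0.0015]
    - [0,0.0096,0.003]
    - [0,0.0092,0.004]
    - [0,0,0]
  fingers: [1,1,1,1]

```text
t: 15.1
eef_pos: [448.7, -199.4, 92.1]
eef_rot: [-0.683, 0.73, 0.002, -0.001]
wrist_force: [2.7, 6.7, -0.4]
width: 6.6
gripper_force: 60.8
```

>>> send_rows:
  rot:
    - [0,0,0]
    - [0,0,0]
    - [0,0,0]
    - [0,0,0]
    - [0,0,0]
    - [0,0,0]
  xyz:
    - [0,0.0061,0.0035]
    - [0,0.0083,0.0058]
    - [0,0.0077,0.0065]
    - [0,0.007,0.0072]
    - [0,0.0063,0.0079]
    - [0,0,0]
  fingers: [1,1,1,1,1,1]

```text
t: 15.6
eef_pos: [414.6, -197.6, 61.3]
eef_rot: [-0.683, 0.73, 0.001, -0.0]
wrist_force: [1.7, -0.5, -1.3]
width: 6.1
gripper_force: 63.8
```

>>> send_rows:
  rot:
    - [0,0,0]
    - [0,0,0]
    - [0,0,0]
    - [0,0,0]
    - [0,0,0]
  xyz:
    - [0,0.0068,0.01]
    - [0,0.0047,0.0089]
    - [0,0.0038,0.0093]
    - [0,0.0029,0.0092]
    - [0,0,0]
  fingers: [1,1,1,1,1]

```text
t: 16.02
eef_pos: [397.0, -193.5, 23.8]
eef_rot: [-0.684, 0.73, 0.003, 0.003]
wrist_force: [3.0, 6.5, -3.1]
width: 5.9
gripper_force: 65.9
```

>>> send_rows:
  rot:
    - [0,0,0]
    - [0,0,0]
    - [0,0,0]
    - [0,0,0]
  xyz:
    - [0,0.001,0.0045]
    - [0,0.001,0.0045]
    - [0,0,0.001]
    - [0,0,0]
  fingers: [1,1,1,1]

```text
t: 16.35
eef_pos: [395.1, -193.3, 14.7]
eef_rot: [-0.684, 0.73, 0.003, 0.002]
wrist_force: [1.2, 6.8, -0.0]
width: 6.6
gripper_force: 66.2
```

>>> send_rows:
  rot:
    - [0,0,0]
    - [0,0,0]
    - [0,0,0]
  xyz:
    - [0,0,0.002]
    - [0,0,0.001]
    - [0,0,0]
  fingers: [1,1,1]

```text
t: 16.6
eef_pos: [394.6, -193.3, 11.8]
eef_rot: [-0.684, 0.73, 0.003, 0.002]
wrist_force: [0.2, 6.7, 1.4]
width: 6.3
gripper_force: 66.3
```

>>> send_rows:
  rot:
    - [0,0,0]
    - [0,0,0]
    - [0,0,0]
    - [0,0,0]
    - [0,0,0]
    - [0,0,0]
    - [0,0,0]
    - [0,0,0]
  xyz:
    - [0,0,0]
    - [0,0,0]
    - [0,0,0]
    - [0,0,-0.01]
    - [0,0,-0.02]
    - [0,0,-0.03]
    - [0,0,-0.04]
    - [0,0,-0.04]
  fingers: [0.75,0.75,0.75,0.75,0.75,0.75,0.75,0.75]

```text
t: 17.27
eef_pos: [395.4, -196.6, 153.7]
eef_rot: [-0.684, 0.73, 0.001, -0.0]
wrist_force: [1.0, -1.0, 0.2]
width: 21.6
gripper_force: 0.0
```

```bash
python3 - <<'E'
from h import *
s,d=wrist();st(s);cv2.imwrite("pics/bed.png",d["frame"]);np.savez("bed.npz",**d)
hsv=cv2.cvtColor(d["frame"],cv2.COLOR_BGR2HSV);H,S,V=cv2.split(hsv)
print("bar",[b for b in blob(d,V<60,22,60) if 30<max(b[2])<70])
print("chip",[b for b in blob(d,(H>40)&(H<90)&(S>60)&(V>30),15,100) if 20<max(b[2])<60])
E
```

```text
t 17.27 pos [ 395.4 -196.6  153.7] toolx [-0.066 -0.998 -0.001] z [-0.001  0.001 -1.   ] j [-0.63  0.2  -0.58  0.79 -0.   -2.13] w 21.6 F [ 1.  -1.   0.2]
bar [(686.7, 5.0, [50.0, 21.0], 40.3, [34.0, 346.0]), (699.0, -19.2, [32.6, 16.2], 40.0, [18.0, 335.0]), (395.1, -194.7, [45.4, 7.0], 86.1, [255.0, 180.0])]
chip [(520.9, -205.0, [40.8, 41.2], 85.7, [133.0, 176.0])]
```

View pics/bed.png

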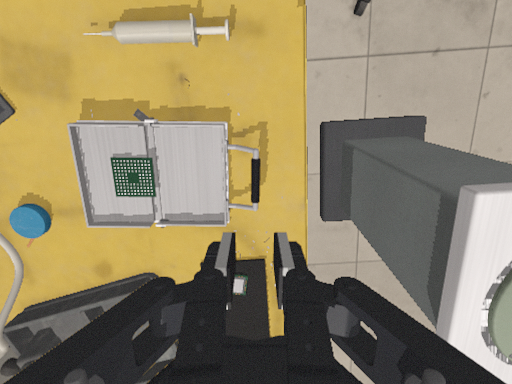

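The chip lies balls up on the bed at (133,176) in the image, world (520.9, −205.0), and the pan is flat (bar back at 395.1, −194.7). Turning back and going over the chip.

>>> send_rows:
  rot:
    - [0,0,7]
    - [0,0,7]
    - [0,0,7]
    - [0,0,7]
    - [0,0,7]
    - [0,0,7]
    - [0,0,7]
    - [0,0,7]
  xyz:
    - [0,0,0]
    - [0,0,0]
    - [0,0,0]
    - [0,0,0]
    - [0,0,0]
    - [0,0,0]
    - [0,0,0]
    - [0,0,0]
  fingers: [0.35,0.35,0.35,0.35,0.35,0.35,0.35,0.35]

```text
t: 17.98
eef_pos: [396.3, -197.2, 152.7]
eef_rot: [-0.258, 0.966, -0.0, 0.0]
wrist_force: [-0.6, 0.1, 0.2]
width: 55.4
gripper_force: 0.0
```

>>> send_rows:
  rot:
    - [0,0,7]
    - [0,0,7]
    - [0,0,7]
    - [0,0,7]
    - [0,0,6.3]
    - [0,0,0]
    - [0,0,0]
    - [0,0,0]
  xyz:
    - [0,0,0]
    - [0,0,0]
    - [0,0,0]
    - [0,0,0]
    - [0,0,0]
    - [-0.0315,0,0]
    - [-0.0315,0,0]
    - [-0.0315,0,0]
  fingers: [0.35,0.35,0.35,0.35,0.35,0.35,0.35,0.35]

```text
t: 18.65
eef_pos: [491.6, -204.0, 152.9]
eef_rot: [0.036, 0.999, -0.0, 0.0]
wrist_force: [0.8, -0.8, 1.0]
width: 55.5
gripper_force: 0.0
```

>>> send_rows:
  rot:
    - [0,0,0]
    - [0,0,0]
    - [0,0,0]
    - [0,0,0]
  xyz:
    - [-0.0315,0,0]
    - [0,0,0.03]
    - [0,0,0.03]
    - [0,0,0]
  fingers: [0.35,0.35,0.35,0.35]

```text
t: 18.98
eef_pos: [518.9, -204.1, 87.5]
eef_rot: [0.035, 0.999, 0.002, -0.004]
wrist_force: [-0.8, 0.9, -0.2]
width: 55.5
gripper_force: 0.0
```

```bash
python3 - <<'E'
from h import *
s,d=wrist();st(s);cv2.imwrite("pics/bed2.png",d["frame"]);np.savez("bed2.npz",**d)
hsv=cv2.cvtColor(d["frame"],cv2.COLOR_BGR2HSV);H,S,V=cv2.split(hsv)
print("chip",[b for b in blob(d,(H>40)&(H<90)&(S>60)&(V>30),15.9,100) if 20<max(b[2])<60])
E
```

```text
t 18.98 pos [ 518.9 -204.1   87.5] toolx [-0.997  0.07   0.008] z [-0.007  0.004 -1.   ] j [-0.51  0.48 -0.36  0.74 -0.   -0.44] w 55.5 F [-0.8  0.9 -0.2]
chip [(520.0, -205.2, [40.9, 40.7], 85.8, [251.0, 202.0]), (429.1, -67.2, [27.9, 27.3], 79.7, [435.0, 67.0])]
```

>>> send_rows:
  rot:
    - [0,0,0]
    - [0,0,0]
    - [0,0,0]
    - [0,0,0]
    - [0,0,0]
  xyz:
    - [-0.001,-0.001,0.025]
    - [0,0,0.02]
    - [0,0,0.01]
    - [0,0,0.005]
    - [0,0,0]
  fingers: [0.35,0.35,0.35,0.35,0.35]

```text
t: 19.45
eef_pos: [522.6, -206.9, 32.8]
eef_rot: [0.036, 0.999, 0.0, -0.0]
wrist_force: [-0.1, -0.2, 0.5]
width: 55.2
gripper_force: 0.0
```

>>> send_rows:
  rot:
    - [0,0,0]
    - [0,0,0]
    - [0,0,0]
    - [0,0,0]
    - [0,0,0]
  xyz:
    - [0.0026,0.0016,0.005]
    - [0,0,0.006]
    - [0,0,0.005]
    - [0,0,0.002]
    - [0,0,0]
  fingers: [0.35,0.35,0.35,0.35,0.35]

```text
t: 19.87
eef_pos: [520.0, -204.9, 14.1]
eef_rot: [0.035, 0.999, 0.0, -0.0]
wrist_force: [0.3, 0.3, 0.7]
width: 55.3
gripper_force: 0.0
```

>>> send_rows:
  rot:
    - [0,0,0]
    - [0,0,0]
    - [0,0,0]
    - [0,0,0]
    - [0,0,0]
    - [0,0,0]
    - [0,0,0]
    - [0,0,0]
  xyz:
    - [0,0,0]
    - [0,0,0]
    - [0,0,0]
    - [0,0,0]
    - [0,0,-0.01]
    - [0,0,-0.03]
    - [0,0,-0.04]
    - [0.01,0,-0.03]
  fingers: [0.6,0.8,0.8,0.8,0.8,0.8,0.8,0.8]

```text
t: 20.53
eef_pos: [511.9, -204.9, 127.3]
eef_rot: [0.035, 0.999, -0.001, 0.001]
wrist_force: [1.2, -1.2, 0.4]
width: 17.1
gripper_force: 0.0
```

```bash
python3 - <<'E'
from h import *
s,d=wrist();st(s);np.savez("held2.npz",**d)
hsv=cv2.cvtColor(d["frame"],cv2.COLOR_BGR2HSV);H,S,V=cv2.split(hsv)
print("chip",[b for b in blob(d,(H>40)&(H<90)&(S>60)&(V>30),s["eef_pos"][2]+2,100) if 20<max(b[2])<60])
E
```

```text
t 20.53 pos [ 511.9 -204.9  127.3] toolx [-0.998  0.07  -0.003] z [ 0.002 -0.001 -1.   ] j [-0.51  0.42 -0.34  0.81  0.   -0.44] w 17.1 F [ 1.2 -1.2  0.4]
chip [(480.7, -202.0, [22.6, 22.4], 86.0, [254.0, 193.0])]
```

The chip slipped out: fingertips were a little too high. Reopen, find it again, go lower.

>>> send_rows:
  rot:
    - [0,0,0]
    - [0,0,0]
    - [0,0,0]
    - [0,0,0]
    - [0,0,0]
  xyz:
    - [-0.01,0,0.02]
    - [0,0,0.02]
    - [0,0,0]
    - [0,0,0]
    - [0,0,0]
  fingers: [0.35,0.35,0.35,0.35,0.35]

```text
t: 21.0
eef_pos: [520.2, -205.1, 85.1]
eef_rot: [0.035, 0.999, 0.0, -0.0]
wrist_force: [0.4, -1.3, 0.4]
width: 55.6
gripper_force: 0.0
```

```bash
python3 - <<'E'
from h import *
s,d=wrist();st(s);np.savez("bed3.npz",**d)
hsv=cv2.cvtColor(d["frame"],cv2.COLOR_BGR2HSV);H,S,V=cv2.split(hsv)
print("chip",[b for b in blob(d,(H>40)&(H<90)&(S>60)&(V>30),15.9,100) if 20<max(b[2])<60])
print("bar",[b for b in blob(d,V<60,22,60) if 38<max(b[2])<52])
E
```

```text
t 21.0 pos [ 520.2 -205.1   85.1] toolx [-0.997  0.071  0.   ] z [-0.  0. -1.] j [-0.51  0.48 -0.36  0.73 -0.   -0.44] w 55.6 F [ 0.4 -1.3  0.4]
chip [(520.2, -205.2, [41.0, 40.2], 85.9, [253.0, 200.0]), (429.2, -67.1, [27.5, 27.3], 79.2, [440.0, 63.0])]
bar [(394.9, -195.6, [45.7, 7.9], 85.9, [253.0, 21.0])]
```

Chip still in place. Going down again.

>>> send_rows:
  rot:
    - [0,0,0]
    - [0,0,0]
    - [0,0,0]
    - [0,0,0]
    - [0,0,0]
    - [0,0,0]
  xyz:
    - [0,0,0.025]
    - [0,0,0.02]
    - [0,0,0.01]
    - [0,0,0.008]
    - [0,0,0.005]
    - [0,0,0]
  fingers: [0.35,0.35,0.35,0.35,0.35,0.35]

```text
t: 21.55
eef_pos: [520.1, -205.0, 16.1]
eef_rot: [0.035, 0.999, 0.0, -0.0]
wrist_force: [-0.2, -0.6, -0.4]
width: 55.7
gripper_force: 0.0
```

>>> send_rows:
  rot:
    - [0,0,0]
    - [0,0,0]
    - [0,0,0]
    - [0,0,0]
    - [0,0,0]
    - [0,0,0]
    - [0,0,0]
  xyz:
    - [0,0,0.002]
    - [0,0,0.0015]
    - [0,0,0]
    - [0,0,0]
    - [0,0,0]
    - [0,0,0]
    - [0,0,0]
  fingers: [0.35,0.35,0.35,0.55,0.6,0.6,0.6]

```text
t: 22.13
eef_pos: [521.9, -202.9, 15.1]
eef_rot: [0.035, 0.999, 0.002, 0.002]
wrist_force: [-1.1, 8.6, 14.1]
width: 34.3
gripper_force: 7.4
```

>>> send_rows:
  rot:
    - [0,0,0]
    - [0,0,0]
    - [0,0,0]
    - [0,0,0]
    - [0,0,0]
    - [0,0,0]
  xyz:
    - [0,0,-0.005]
    - [0,0,-0.01]
    - [0,0,-0.02]
    - [0,0,-0.02]
    - [0,0,0]
    - [0,0,0]
  fingers: [0.35,0.35,0.42,0.42,0.42,0.42]

```text
t: 22.63
eef_pos: [521.5, -206.0, 69.6]
eef_rot: [0.036, 0.999, -0.001, 0.001]
wrist_force: [0.8, -0.1, -0.5]
width: 49.6
gripper_force: 0.0
```

```bash
python3 - <<'E'
from h import *
s,d=wrist();st(s);np.savez("bed4.npz",**d)
hsv=cv2.cvtColor(d["frame"],cv2.COLOR_BGR2HSV);H,S,V=cv2.split(hsv)
m=(H>40)&(H<90)&(S>60)&(V>30)
print("chip",[b for b in blob(d,m,15.9,100) if 20<max(b[2])<60])
ys,xs=np.nonzero(m[150:330,200:310]);r=d["range_z"][150:330,200:310][ys,xs];ok=r>0
v=np.c_[(xs+200-d["cx"])/d["fx"],(ys+150-d["cy"])/d["fy"],np.ones(len(xs))]*r[:,None]
P=v[ok]@d["M"].T+d["C"];print("z of green",np.percentile(P[:,2],[5,50,95]).round(1))
E
```

```text
t 22.63 pos [ 521.5 -206.    69.6] toolx [-0.997  0.071 -0.003] z [ 0.003 -0.002 -1.   ] j [-0.51  0.5  -0.38  0.69 -0.   -0.44] w 49.6 F [ 0.8 -0.1 -0.5]
chip [(519.6, -217.4, [41.0, 41.2], 85.2, [238.0, 206.0]), (429.3, -67.6, [27.3, 27.1], 79.7, [457.0, 58.0])]
z of green [14.8 15.8 16.7]
```

Chip got pushed 12 mm towards −y. Re-approaching with a narrower, offset opening and going lower.

>>> send_rows:
  rot:
    - [0,0,0]
    - [0,0,0]
    - [0,0,0]
    - [0,0,0]
    - [0,0,0]
  xyz:
    - [0.001,-0.0096,0]
    - [0,0,0.015]
    - [0,0,0.015]
    - [0,0,0.01]
    - [0,0,0]
  fingers: [0.42,0.42,0.42,0.42,0.42]

```text
t: 23.1
eef_pos: [516.2, -213.9, 25.0]
eef_rot: [0.036, 0.999, 0.001, -0.003]
wrist_force: [-1.6, 0.8, 0.1]
width: 48.9
gripper_force: 0.0
```

>>> send_rows:
  rot:
    - [0,0,0]
    - [0,0,0]
    - [0,0,0]
    - [0,0,0]
  xyz:
    - [-0.0036,-0.0014,0]
    - [0,0,0.005]
    - [0,0,0.004]
    - [0,0,0]
  fingers: [0.42,0.42,0.42,0.42]

```text
t: 23.43
eef_pos: [522.1, -216.2, 18.6]
eef_rot: [0.035, 0.999, 0.0, -0.0]
wrist_force: [0.6, 0.0, 0.1]
width: 49.4
gripper_force: 0.0
```

```bash
python3 - <<'E'
from h import *
s,d=wrist();st(s);np.savez("bed5.npz",**d)
hsv=cv2.cvtColor(d["frame"],cv2.COLOR_BGR2HSV);H,S,V=cv2.split(hsv)
m=(H>40)&(H<90)&(S>60)&(V>30)
print("chip",[b for b in blob(d,m,15.9,100) if 20<max(b[2])<60])
E
```

```text
t 23.43 pos [ 522.1 -216.2   18.6] toolx [-0.997  0.071  0.   ] z [-0.  0. -1.] j [-0.52  0.58 -0.4   0.59 -0.   -0.45] w 49.4 F [0.6 0.  0.1]
chip [(519.6, -217.4, [41.6, 41.2], 85.9, [250.0, 236.0])]
```

>>> send_rows:
  rot:
    - [0,0,0]
    - [0,0,0]
    - [0,0,0]
    - [0,0,0]
  xyz:
    - [0.0025,0,0.002]
    - [0,0,0.002]
    - [0,0,0.002]
    - [0,0,0]
  fingers: [0.42,0.42,0.42,0.42]

```text
t: 23.82
eef_pos: [519.4, -215.9, 12.7]
eef_rot: [0.035, 0.999, 0.0, -0.0]
wrist_force: [-0.8, 0.6, 0.1]
width: 49.5
gripper_force: 0.0
```

>>> send_rows:
  rot:
    - [0,0,0]
    - [0,0,0]
    - [0,0,0]
  xyz:
    - [0,0,0.001]
    - [0,0,0.001]
    - [0,0,0]
  fingers: [0.42,0.42,0.42]

```text
t: 24.07
eef_pos: [519.6, -216.0, 10.8]
eef_rot: [0.035, 0.999, 0.0, -0.0]
wrist_force: [0.1, 0.4, -0.6]
width: 49.5
gripper_force: 0.0
```

>>> send_rows:
  rot:
    - [0,0,0]
    - [0,0,0]
    - [0,0,0]
  xyz:
    - [0,0,0.001]
    - [0,0,0]
    - [0,0,0]
  fingers: [0.42,0.42,0.42]

```text
t: 24.32
eef_pos: [519.6, -216.0, 9.9]
eef_rot: [0.035, 0.999, 0.0, -0.0]
wrist_force: [0.8, -0.4, 0.3]
width: 49.3
gripper_force: 0.0
```

>>> send_rows:
  rot:
    - [0,0,0]
    - [0,0,0]
    - [0,0,0]
    - [0,0,0]
  xyz:
    - [0,0,0]
    - [0,0,0]
    - [0,0,0]
    - [0,0,0]
  fingers: [0.5,0.55,0.6,0.6]

```text
t: 24.65
eef_pos: [519.7, -216.2, 10.5]
eef_rot: [0.035, 0.999, -0.0, 0.0]
wrist_force: [-1.7, 0.1, 4.9]
width: 39.8
gripper_force: 59.8
```

Gripped (width 39.8, 60 N). Lifting.

>>> send_rows:
  rot:
    - [0,0,0]
    - [0,0,0]
    - [0,0,0]
    - [0,0,0]
    - [0,0,0]
  xyz:
    - [0,0,0]
    - [0,0,-0.01]
    - [0,0,-0.03]
    - [0,0,-0.04]
    - [0,0,0]
  fingers: [0.7,0.8,0.8,0.8,0.8]

```text
t: 25.07
eef_pos: [523.6, -218.2, 96.9]
eef_rot: [0.035, 0.999, -0.002, 0.005]
wrist_force: [2.2, -0.4, -0.3]
width: 39.6
gripper_force: 60.7
```

```bash
python3 - <<'E'
from h import *
s,d=wrist();st(s);np.savez("held3.npz",**d)
hsv=cv2.cvtColor(d["frame"],cv2.COLOR_BGR2HSV);H,S,V=cv2.split(hsv)
print("chip",[b for b in blob(d,(H>40)&(H<90)&(S>60)&(V>30),s["eef_pos"][2]+5,100) if 20<max(b[2])<60])
E
```

```text
t 25.07 pos [ 523.6 -218.2   96.9] toolx [-0.997  0.071 -0.009] z [ 0.009 -0.005 -1.   ] j [-0.53  0.47 -0.34  0.75  0.   -0.45] w 39.6 F [ 2.2 -0.4 -0.3]
chip [(523.5, -217.1, [41.9, 41.5], 86.1, [254.0, 246.0])]
```

Held square, centred on the TCP to about 1 mm. Going round the iron on the robot side, and measuring the jig on the way.

>>> send_rows:
  rot:
    - [0,0,0]
    - [0,0,0]
    - [0,0,0]
    - [0,0,0]
    - [0,0,0]
    - [0,0,0]
    - [0,0,0]
    - [0,0,0]
  xyz:
    - [0.033,-0.0024,-0.003]
    - [0.033,-0.0024,-0.003]
    - [0.033,-0.0024,-0.003]
    - [0.0025,0.0353,0]
    - [0.0025,0.0353,0]
    - [0.0025,0.0353,0]
    - [0.0025,0.0353,0]
    - [0.0025,0.0353,0]
  fingers: [0.8,0.8,0.8,0.8,0.8,0.8,0.8,0.8]

```text
t: 25.78
eef_pos: [419.6, -37.9, 98.7]
eef_rot: [0.036, 0.999, 0.0, -0.0]
wrist_force: [1.0, 0.2, 0.1]
width: 39.4
gripper_force: 60.7
```

>>> send_rows:
  rot:
    - [0,0,0]
    - [0,0,0]
    - [0,0,0]
    - [0,0,0]
  xyz:
    - [0.0025,0.0353,0]
    - [0.0025,0.0353,0]
    - [0,0,0]
    - [0,0,0]
  fingers: [0.8,0.8,0.8,0.8]

```text
t: 26.12
eef_pos: [419.7, 33.2, 98.6]
eef_rot: [0.033, 0.999, -0.0, -0.0]
wrist_force: [0.6, -0.4, -0.5]
width: 39.4
gripper_force: 60.7
```

```bash
cat > jig.py <<'E'
from h import *
def jig(d):
    hsv=cv2.cvtColor(d["frame"],cv2.COLOR_BGR2HSV);H,S,V=cv2.split(hsv)
    for b in blob(d,V<130,8,5):
        if abs(b[0]-491)<60 and abs(b[1]-166)<60 and max(b[2])<45: print("dark",b)
    print("plate",[b for b in blob(d,(S<60)&(V>150),8,800) if abs(b[0]-491)<40 and abs(b[1]-166)<40])
E
python3 - <<'E'
from jig import *
print("old view");jig(dict(np.load("chip.npz")))
s,d=wrist();st(s);np.savez("jig1.npz",**d);jig(d)
E
```

```text
old view
dark (514.3, 192.2, [4.4, 3.0], 62.1, [418.0, 270.0])
dark (494.5, 167.5, [28.8, 28.7], 85.2, [398.0, 253.0])
dark (480.6, 195.2, [4.1, 3.1], 10.4, [426.0, 242.0])
dark (467.8, 153.3, [4.2, 2.1], 46.2, [388.0, 230.0])
plate [(507.8, 175.7, [112.0, 122.3], 85.4, [404.0, 255.0])]
t 26.12 pos [419.7  33.2  98.6] toolx [-0.998  0.066  0.001] z [-0.001 -0.    -1.   ] j [-0.1   0.24 -0.7   0.63 -0.   -0.03] w 39.4 F [ 0.6 -0.4 -0.5]
dark (494.5, 167.7, [29.2, 28.2], 86.2, [400.0, 258.0])
dark (459.9, 208.9, [2.4, 3.4], 28.1, [450.0, 222.0])
dark (453.5, 133.1, [3.0, 2.5], 42.3, [366.0, 221.0])
plate [(526.5, 174.7, [184.0, 108.0], 10.5, [410.0, 265.0])]
```

```bash
python3 - <<'E'
from jig import *
a=np.radians(-4.3);R=np.array([[np.cos(a),-np.sin(a)],[np.sin(a),np.cos(a)]])
pins=np.array([(sx*25.5,sy*16.8) for sx in(-1,1) for sy in(-1,1)]+[(sx*16.8,sy*25.5) for sx in(-1,1) for sy in(-1,1)])
for f in("chip.npz","jig1.npz"):
    d=dict(np.load(f));V=cv2.cvtColor(d["frame"],cv2.COLOR_BGR2GRAY)
    w=pins@R.T+np.array([494.5,167.6]);uv=proj(d,np.c_[w,np.full(8,11.)],d["M"],d["C"])
    print(f,"pred",uv.round(0).tolist())
    bh=cv2.morphologyEx(V,cv2.MORPH_BLACKHAT,np.ones((11,11),np.uint8))
    n,l,stt,c=cv2.connectedComponentsWithStats((bh>25).astype(np.uint8))
    for i in range(1,n):
        P=ray(d,c[i],11.,d["M"],d["C"])[0,:2]
        if np.linalg.norm(P-[494.5,167.6])<45 and stt[i,4]>2:
            q=R.T@(P-[494.5,167.6]);print(c[i].round(1),stt[i,4],"jigframe",q.round(1))
    E=d["frame"][:,:,1]
    c=uv.mean(0).astype(int);cv2.imwrite("pics/j_%s.png"%f[:4],d["frame"][c[1]-50:c[1]+50,c[0]-60:c[0]+60])
print("front corners",ray(dict(np.load("chip.npz")),[(363,209),(451,217)],8,np.load("chip.npz")["M"],np.load("chip.npz")["C"]).round(1).tolist())
E
```

```text
chip.npz pred [[389.0, 232.0], [421.0, 234.0], [378.0, 275.0], [409.0, 277.0], [379.0, 239.0], [427.0, 242.0], [372.0, 267.0], [419.0, 270.0]]
[387.5 230.3] 38 jigframe [-27.1 -18.5]
[419.8 232.5] 40 jigframe [-27.   14.9]
[376.7 236.9] 38 jigframe [-19.  -27.9]
[425.4 240.9] 40 jigframe [-18.1  23.1]
[390.9 240.6] 13 jigframe [-15.8 -12.4]
[413.2 245.9] 29 jigframe [-11.5  11.9]
[382.6 261.2] 16 jigframe [  8.7 -15.9]
[370.2 265.4] 34 jigframe [ 14.7 -27.8]
[406.2 266.2] 6 jigframe [12.9 10.4]
[417.5 269.2] 37 jigframe [15.7 23.4]
[377.1 273.2] 32 jigframe [ 23.7 -18.6]
[407.3 275.3] 31 jigframe [23.9 14.3]
[372.6 284.1] 91 jigframe [ 37.6 -20.7]
[392.  283.9] 10 jigframe [35.9  0.3]
[410.1 283.4] 16 jigframe [33.8 19.8]
jig1.npz pred [[388.0, 235.0], [425.0, 236.0], [380.0, 283.0], [415.0, 283.0], [377.0, 244.0], [433.0, 244.0], [372.0, 275.0], [425.0, 275.0]]
[386.8 233.7] 41 jigframe [-27.2 -18.3]
[417.2 232. ] 4 jigframe [-29.1   9. ]
[423.7 234.5] 43 jigframe [-26.6  15.3]
[375.2 241.8] 47 jigframe [-18.9 -27.5]
[430.6 242.9] 51 jigframe [-18.2  23.4]
[417.5 248.6] 21 jigframe [-12.2  12.5]
[383.5 267.5] 17 jigframe [  8.3 -15.8]
[370.4 273.2] 41 jigframe [ 14.7 -27.4]
[410.5 272. ] 4 jigframe [13.  10.6]
[423.3 274.3] 41 jigframe [15.5 23.3]
[368.7 278.8] 15 jigframe [ 21.  -28.1]
[412.8 282. ] 38 jigframe [24.3 14.8]
[414.5 294.2] 151 jigframe [38.3 19.1]
front corners [[443.9, 124.9, 8.0], [452.9, 214.9, 8.0]]
```

```bash
python3 - <<'E'
from h import *
d=dict(np.load("jig1.npz"));g=cv2.cvtColor(d["frame"],cv2.COLOR_BGR2GRAY)
for (u,v) in [(388,235),(425,236),(372,275),(425,275)]:
    print(u,v);print(g[v-7:v+7,u-8:u+8])
E
```

```text
388 235
[[238 237 234 236 237 238 238 239 237 238 237 236 237 234 239 241]
 [237 235 235 236 240 240 239 239 238 239 238 237 236 236 239 241]
 [237 237 227 213 216 215 226 243 240 239 239 237 236 237 239 241]
 [238 236 222 175 178 175 189 220 214 227 240 237 235 237 239 242]
 [237 237 223 177 179 163 146 159 149 189 231 239 236 238 239 242]
 [235 236 222 172 172 137 124 133 128 148 197 228 237 239 240 241]
 [235 234 231 218 203 123 114 132 137 136 169 218 238 239 241 242]
 [234 233 237 241 231 169 103 117 126 135 167 219 238 240 240 241]
 [235 234 236 238 238 220 166 115 106 133 187 226 239 240 241 241]
 [234 233 236 237 239 238 225 209 207 213 225 235 239 240 241 241]
 [235 233 236 237 237 239 240 242 241 239 237 235 238 241 241 240]
 [234 235 235 236 238 238 238 238 238 237 234 236 240 240 240 239]
 [235 235 235 237 237 237 238 238 237 236 234 236 239 241 242 239]
 [237 235 235 236 238 238 237 238 235 236 235 236 240 240 240 238]]
425 236
[[239 237 242 240 238 241 242 243 244 245 242 239 241 243 246 245]
 [221 241 242 241 243 244 244 244 248 244 242 239 241 243 246 246]
 [183 225 2
[... 1987 characters left out ...]
 238 238 237 235 236 236 235]
 [229 207 209 213 214 205 198 182 194 228 239 237 235 235 237 236]
 [228 210 199 173 164 120 119 124 138 192 230 238 234 236 236 236]
 [235 235 230 205 153 109 125 129 133 151 205 239 235 236 236 235]
 [233 233 237 225 151 110 116 127 130 138 193 239 234 236 235 235]
 [233 232 235 234 213 192 117 110 126 131 184 234 235 236 235 236]
 [232 232 235 237 238 234 202 169 150 143 186 229 236 236 234 236]
 [231 232 235 236 235 237 235 224 217 213 219 232 236 235 235 236]
 [232 233 233 234 234 235 234 236 238 238 236 234 236 234 234 234]
 [232 233 235 233 235 234 233 235 235 234 234 233 234 234 234 234]
 [234 235 236 233 235 234 233 234 236 233 231 234 235 235 236 232]]
```

```bash
python3 - <<'E'
from jig import *
for f,p in(("held3.npz",(523.6,-218.2,96.9)),("jig1.npz",(419.7,33.2,98.6))):
    d=dict(np.load(f));hsv=cv2.cvtColor(d["frame"],cv2.COLOR_BGR2HSV);H,S,V=cv2.split(hsv)
    print(p,[b for b in blob(d,(H>40)&(H<90)&(S>60)&(V>30),p[2]+5.3,300) if 30<max(b[2])<60])
    m=(H>40)&(H<90)&(S>60)&(V>30);ys,xs=np.nonzero(m[200:300,210:300]);r=d["range_z"][200:300,210:300][ys,xs];ok=r>0
    P=(np.c_[(xs+210-d["cx"])/d["fx"],(ys+200-d["cy"])/d["fy"],np.ones(len(xs))]*r[:,None])[ok]@d["M"].T+d["C"]
    c=P.mean(0);n=np.linalg.svd(P-c)[2][2];print(c.round(1),"normal",(n*np.sign(n[2])).round(3))
E
```

```text
(523.6, -218.2, 96.9) [(523.3, -217.1, [41.8, 41.4], 86.1, [254.0, 246.0])]
[ 522.  -217.1  102.1] normal [-0.009  0.008  1.   ]
(419.7, 33.2, 98.6) [(419.7, 34.3, [41.8, 41.9], 86.4, [254.0, 246.0])]
[418.1  34.3 103.7] normal [ 0.085 -0.054  0.995]
```

>>> send_rows:
  rot:
    - [0,0,1]
    - [0,0,0]
    - [0,0,0]
    - [0,0,0]
    - [0,0,0]
    - [0,0,0]
    - [0,0,0]
    - [0,0,0]
  xyz:
    - [0,0,0]
    - [0.0028,0.033,0]
    - [0.0028,0.033,0]
    - [0.0028,0.033,0]
    - [0.0028,0.033,0]
    - [-0.0246,0.0021,0]
    - [-0.0246,0.0021,0]
    - [-0.0246,0.0021,0]
  fingers: [0.8,0.8,0.8,0.8,0.8,0.8,0.8,0.8]

```text
t: 26.83
eef_pos: [496.1, 163.0, 98.8]
eef_rot: [0.045, 0.999, -0.0, -0.0]
wrist_force: [0.6, 0.0, -0.1]
width: 39.3
gripper_force: 60.8
```

>>> send_rows:
  rot:
    - [0,0,0]
    - [0,0,0]
    - [0,0,0]
    - [0,0,0]
  xyz:
    - [0,0,0]
    - [0,0,0.02]
    - [0,0,0.02]
    - [0,0,0]
  fingers: [0.8,0.8,0.8,0.8]

```text
t: 27.17
eef_pos: [492.4, 161.5, 55.7]
eef_rot: [0.046, 0.999, -0.001, -0.003]
wrist_force: [-1.1, -0.2, -0.4]
width: 39.3
gripper_force: 60.8
```

```bash
cat > pins.py <<'E'
from h import *
a=np.radians(-4.6);R=np.array([[np.cos(a),-np.sin(a)],[np.sin(a),np.cos(a)]])
def pins(d,n0=(493.9,166.9)):
    n0=np.array(n0);g=cv2.cvtColor(d["frame"],cv2.COLOR_BGR2GRAY);n,l,stt,c=cv2.connectedComponentsWithStats((g<150).astype(np.uint8))
    for i in range(1,n):
        P=ray(d,c[i],11.,d["M"],d["C"])[0,:2]
        if np.linalg.norm(P-n0)<70 and 6<stt[i,4]<120: print("pin?",c[i].round(0),stt[i,4],(R.T@(P-n0)).round(1))
def chip(s,d,z):
    hsv=cv2.cvtColor(d["frame"],cv2.COLOR_BGR2HSV);H,S,V=cv2.split(hsv);m=(H>40)&(H<90)&(S>60)&(V>30)
    print("chip",[b for b in blob(d,m,z,300) if 20<max(b[2])<60])
    k=np.zeros_like(m);k[180:320,205:305]=1;ys,xs=np.nonzero(m&k);r=d["range_z"][ys,xs];ok=r>0
    P=(np.c_[(xs-d["cx"])/d["fx"],(ys-d["cy"])/d["fy"],np.ones(len(xs))]*r[:,None])[ok]@d["M"].T+d["C"]
    c=np.median(P,0);P=P[abs(P[:,2]-c[2])<5];n=np.linalg.svd(P-P.mean(0),full_matrices=False)[2][2];print(c.round(1),"normal",(n*np.sign(n[2])).round(3))
E
python3 - <<'E'
from pins import *
s,d=wrist();st(s);np.savez("hov.npz",**d);pins(d);chip(s,d,s["eef_pos"][2]+5.3)
E
```

```text
t 27.17 pos [492.4 161.5  55.7] toolx [-0.996  0.092  0.006] z [-0.006 -0.001 -1.   ] j [ 0.17  0.46 -0.49  0.62 -0.    0.27] w 39.3 F [-1.1 -0.2 -0.4]
pin? [316. 162.] 31 [-38.3  38.1]
pin? [206. 163.] 35 [-38.9 -37.1]
pin? [284. 180.] 29 [-26.3  16.7]
pin? [236. 180.] 25 [-26.2 -16.8]
pin? [224. 192.] 26 [-18.  -25.4]
pin? [297. 192.] 31 [-17.5  25.4]
chip [(492.1, 162.7, [41.7, 41.0], 84.8, [254.0, 246.0])]
[490.3 162.7  61. ] normal [0.007 0.001 1.   ]
```

>>> send_rows:
  rot:
    - [0,0,0]
    - [0,0,0]
    - [0,0,0]
    - [0,0,0]
  xyz:
    - [-0.0006,0.0043,0.01]
    - [0,0,0.01]
    - [0,0,0.007]
    - [0,0,0]
  fingers: [0.8,0.8,0.8,0.8]

```text
t: 27.55
eef_pos: [494.9, 167.7, 30.7]
eef_rot: [0.044, 0.999, -0.0, -0.001]
wrist_force: [0.1, -1.0, 0.3]
width: 39.5
gripper_force: 60.8
```

```bash
python3 - <<'E'
from pins import *
s,d=wrist();st(s);np.savez("hov2.npz",**d);pins(d,(493.1,166.9));chip(s,d,s["eef_pos"][2]+5.3)
E
```

```text
t 27.55 pos [494.9 167.7  30.7] toolx [-0.996  0.088  0.002] z [-0.002 -0.    -1.   ] j [ 0.19  0.5  -0.51  0.56 -0.    0.27] w 39.5 F [ 0.1 -1.   0.3]
pin? [188. 169.] 55 [-37.9 -36.8]
pin? [315. 168.] 45 [-37.7  38.3]
pin? [224. 188.] 67 [-25.4 -16. ]
pin? [279. 188.] 41 [-25.4  17. ]
pin? [211. 202.] 64 [-16.7 -24.6]
pin? [292. 201.] 42 [-16.7  25.4]
pin? [225. 291.] 27 [ 48.5 -18.8]
pin? [240. 290.] 16 [48.4 -8.2]
pin? [252. 291.] 19 [48.7 -0.1]
pin? [278. 294.] 8 [52.  17.7]
chip [(494.6, 168.9, [41.8, 41.1], 84.9, [254.0, 246.0])]
[492.8 168.9  35.9] normal [0.002 0.002 1.   ]
```

>>> send_rows:
  rot:
    - [0,0,0]
    - [0,0,0]
    - [0,0,0]
    - [0,0,0]
  xyz:
    - [0.0014,-0.0016,0]
    - [0,0,0.006]
    - [0,0,0.006]
    - [0,0,0]
  fingers: [0.8,0.8,0.8,0.8]

```text
t: 27.93
eef_pos: [493.7, 166.4, 19.0]
eef_rot: [0.044, 0.999, -0.0, -0.001]
wrist_force: [-1.1, -0.8, -0.8]
width: 39.7
gripper_force: 60.8
```

```bash
python3 - <<'E'
from pins import *
s,d=wrist();st(s);pins(d,(493.15,167.3));chip(s,d,s["eef_pos"][2]+5.3)
E
```

```text
t 27.93 pos [493.7 166.4  19. ] toolx [-0.996  0.088  0.001] z [-0.001 -0.    -1.   ] j [ 0.18  0.52 -0.52  0.53  0.    0.27] w 39.7 F [-1.1 -0.8 -0.8]
pin? [186. 175.] 76 [-38.3 -37. ]
pin? [322. 175.] 51 [-37.6  37.8]
pin? [225. 197.] 70 [-25.4 -16.4]
pin? [283. 196.] 53 [-25.6  16.5]
pin? [297. 210.] 51 [-16.8  25.2]
chip [(493.4, 167.6, [41.7, 41.1], 84.9, [254.0, 246.0])]
[491.7 167.5  24.2] normal [0.001 0.002 1.   ]
```

Chip within half a millimetre of the pins' centre. Lowering.

>>> send_rows:
  rot:
    - [0,0,0]
    - [0,0,0]
    - [0,0,0]
    - [0,0,0]
    - [0,0,0]
  xyz:
    - [0.0003,-0.0003,0.003]
    - [0,0,0.003]
    - [0,0,0.003]
    - [0,0,0.002]
    - [0,0,0]
  fingers: [0.8,0.8,0.8,0.8,0.8]

```text
t: 28.4
eef_pos: [493.7, 166.2, 8.4]
eef_rot: [0.044, 0.999, -0.0, -0.0]
wrist_force: [0.3, 0.2, -0.2]
width: 39.6
gripper_force: 60.8
```

>>> send_rows:
  rot:
    - [0,0,0]
    - [0,0,0]
    - [0,0,0]
  xyz:
    - [0.0003,0,0.001]
    - [0,0,0.0003]
    - [0,0,0]
  fingers: [0.8,0.8,0.8]

```text
t: 28.65
eef_pos: [493.8, 166.3, 7.7]
eef_rot: [0.044, 0.999, -0.0, 0.0]
wrist_force: [0.5, -1.1, -0.4]
width: 39.3
gripper_force: 60.8
```

>>> send_rows:
  rot:
    - [0,0,0]
    - [0,0,0]
    - [0,0,0]
    - [0,0,0]
    - [0,0,0]
    - [0,0,0]
    - [0,0,0]
    - [0,0,0]
  xyz:
    - [0,0,0]
    - [0,0,0]
    - [0,0,0]
    - [0,0,0]
    - [0,0,-0.01]
    - [0,0,-0.02]
    - [0,0,-0.02]
    - [0,0,0]
  fingers: [0.42,0.42,0.42,0.42,0.42,0.42,0.42,0.42]

```text
t: 29.32
eef_pos: [496.4, 166.8, 61.6]
eef_rot: [0.044, 0.999, 0.001, 0.003]
wrist_force: [0.4, 0.0, 0.4]
width: 49.4
gripper_force: 0.0
```

```bash
python3 - <<'E'
from pins import *
s,d=wrist();st(s);pins(d,(493.15,167.3));chip(s,d,12.3)
E
```

```text
t 29.32 pos [496.4 166.8  61.6] toolx [-0.996  0.088 -0.006] z [ 0.006  0.001 -1.   ] j [ 0.18  0.45 -0.49  0.62  0.    0.27] w 49.4 F [0.4 0.  0.4]
pin? [199. 155.] 32 [-38.1 -37.2]
pin? [307. 155.] 33 [-37.5  37.9]
pin? [276. 172.] 33 [-25.4  16.5]
pin? [229. 173.] 30 [-25.2 -16.8]
pin? [217. 184.] 36 [-16.8 -25.3]
pin? [288. 184.] 34 [-16.5  25. ]
pin? [219. 226.] 34 [ 16.6 -25.5]
pin? [286. 226.] 28 [16.9 24.9]
pin? [216. 265.] 28 [ 50.  -29.9]
pin? [229. 262.] 10 [ 48.  -19.3]
pin? [237. 262.] 8 [ 48.1 -13. ]
pin? [247. 262.] 7 [48.  -5.3]
pin? [278. 264.] 8 [49.7 19.1]
pin? [283. 265.] 9 [50.7 23.6]
chip [(493.9, 167.1, [41.0, 40.2], 84.9, [253.0, 206.0])]
[492.8 167.2  12.3] normal [0.001 0.    1.   ]
```

Chip lies flat in the nest, within 1 mm, top at 12.3 mm. Now locate the stencil bar, on its arc, from both fixed cameras.

```bash
python3 - <<'E'
from h import *
a=np.radians(-4.8);xd=np.array([np.cos(a),np.sin(a),0]);h=np.array([537,163.5,17.5])
def P(t): return h+xd*(-119*np.cos(t)+6.5*np.sin(t))+np.array([0,0,119*np.sin(t)+6.5*np.cos(t)])
for n,box in(("top",(150,130,190,150)),("scene",(190,75,240,105))):
    d=dict(np.load(n+"0.npz"));M,C=fixed(d);g=d["frame"].max(2)
    m=np.zeros_like(g);m[box[1]:box[3],box[0]:box[2]]=(g[box[1]:box[3],box[0]:box[2]]<70)
    c=max(cv2.findContours(m,cv2.RETR_EXTERNAL,cv2.CHAIN_APPROX_NONE)[0],key=len)[:,0]
    print(n,c.mean(0),cv2.minAreaRect(c))
    for t in(1.6,1.7,1.8,1.9): print(t,P(t).round(0),proj(d,P(t),M,C).round(1))
E
```

```text
top [167.5       139.5952381] ((167.48622131347656, 139.66552734375), (19.183507919311523, 2.9065918922424316), 4.763641834259033)
1.6 [547. 163. 136.] [[164.8 153.2]]
1.7 [559. 162. 135.] [[165.5 148. ]]
1.8 [570. 161. 132.] [[166.3 143.2]]
1.9 [581. 160. 128.] [[167.2 138.8]]
scene [214.96666667  89.5       ] ((214.89117431640625, 89.38529205322266), (16.336353302001953, 2.9144668579101562), 32.47119140625)
1.6 [547. 163. 136.] [[202.5  93.6]]
1.7 [559. 162. 135.] [[207.2  91.9]]
1.8 [570. 161. 132.] [[211.8  90.7]]
1.9 [581. 160. 128.] [[216.3  90.1]]
```

>>> send_rows:
  rot:
    - [0,0,0]
    - [0,0,0]
    - [0,0,0]
    - [0,0,0]
    - [0,0,-7]
    - [0,0,-7]
    - [0,0,-7]
    - [0,0,-7]
  xyz:
    - [0,0,-0.033]
    - [0,0,-0.033]
    - [0,0,-0.033]
    - [0,0,-0.033]
    - [0,0,0]
    - [0,0,0]
    - [0,0,0]
    - [0,0,0]
  fingers: [0.75,0.75,0.75,0.75,0.75,0.75,0.75,0.75]

```text
t: 30.03
eef_pos: [493.4, 166.2, 189.4]
eef_rot: [-0.202, 0.979, 0.0, -0.0]
wrist_force: [0.9, 0.0, 0.2]
width: 21.2
gripper_force: 0.0
```

>>> send_rows:
  rot:
    - [0,0,-7]
    - [0,0,-7]
    - [0,0,-7]
    - [0,0,-7]
    - [0,0,-7]
    - [0,0,-7]
    - [0,0,-7]
    - [0,0,-7]
  xyz:
    - [0,0,0]
    - [0,0,0]
    - [0,0,0]
    - [0,0,0]
    - [0,0,0]
    - [0,0,0]
    - [0,0,0]
    - [0,0,0]
  fingers: [0.75,0.75,0.75,0.75,0.75,0.75,0.75,0.75]

```text
t: 30.7
eef_pos: [493.2, 166.1, 189.1]
eef_rot: [-0.638, 0.77, 0.0, -0.001]
wrist_force: [0.5, -0.1, 0.4]
width: 21.3
gripper_force: 0.0
```

>>> send_rows:
  rot:
    - [0,0,-6]
    - [0,0,0]
    - [0,0,0]
    - [0,0,0]
    - [0,0,0]
  xyz:
    - [0,0,0]
    - [0,-0.0274,0]
    - [0,-0.0274,0]
    - [0,-0.0274,0]
    - [0,0,0]
  fingers: [0.75,0.75,0.75,0.75,0.75]

```text
t: 31.12
eef_pos: [579.9, 158.2, 188.8]
eef_rot: [-0.675, 0.738, -0.001, 0.001]
wrist_force: [-0.2, -0.2, -1.0]
width: 21.3
gripper_force: 0.0
```

```bash
python3 - <<'E'
from h import *
s,d=wrist();st(s);np.savez("fr.npz",**d);cv2.imwrite("pics/fr.png",d["frame"])
V=d["frame"].max(2)
for z in(127,131): print(z,[b for b in blob(d,V<60,z,60) if 35<max(b[2])<60])
m=(V<60);b=[b for b in blob(d,m,129,60) if 35<max(b[2])<60]
for q in b:
    u,v=map(int,q[4]);r=d["range_z"][v-1:v+2,u-1:u+2];print(q[4],"range",np.median(r),(np.array([(u-d["cx"])/d["fx"],(v-d["cy"])/d["fy"],1])*np.median(r))@d["M"].T+d["C"])
E
```

```text
t 31.12 pos [579.9 158.2 188.8] toolx [-0.09  -0.996 -0.   ] z [ 0.003 -0.    -1.   ] j [ 0.14  0.45 -0.12  1.   -0.   -1.34] w 21.3 F [-0.2 -0.2 -1. ]
127 [(446.3, 254.9, [10.7, 50.0], 64.3, [419.0, 296.0]), (582.3, 160.9, [47.0, 7.6], 84.4, [253.0, 206.0]), (483.7, 43.2, [48.1, 31.4], 0.0, [389.0, 25.0])]
131 [(448.7, 251.5, [10.5, 49.1], 64.3, [419.0, 296.0]), (582.1, 159.3, [46.1, 7.5], 84.4, [253.0, 206.0]), (485.4, 43.9, [47.2, 30.8], 0.0, [389.0, 25.0])]
[419.0, 296.0] range 384.87482 [374.47595532 355.79461985  11.52095757]
[253.0, 206.0] range 213.8763 [581.77913123 156.96846461 132.99162189]
[389.0, 25.0] range 288.8031 [431.02830718  22.54551237   4.49838029]
```

>>> send_rows:
  rot:
    - [0,0,0]
    - [0,0,0]
    - [0,0,0]
    - [0,0,0]
  xyz:
    - [-0.002,-0.0021,0.014]
    - [0,0,0.014]
    - [0,0,0.014]
    - [0,0,0]
  fingers: [0.75,0.75,0.75,0.75]

```text
t: 31.5
eef_pos: [574.5, 160.5, 144.5]
eef_rot: [-0.675, 0.738, 0.002, -0.003]
wrist_force: [-0.8, 1.6, 0.3]
width: 21.4
gripper_force: 0.0
```

>>> send_rows:
  rot:
    - [0,0,0]
    - [0,0,0]
  xyz:
    - [0,-0.004,0]
    - [0,0,0]
  fingers: [0.75,0.75]

```text
t: 31.67
eef_pos: [582.3, 160.5, 148.3]
eef_rot: [-0.675, 0.738, -0.0, 0.0]
wrist_force: [0.7, -0.1, -0.3]
width: 21.1
gripper_force: 0.0
```

>>> send_rows:
  rot:
    - [0,0,0]
    - [0,0,0]
    - [0,0,0]
    - [0,0,0]
    - [0,0,0]
    - [0,0,0]
  xyz:
    - [0,0,0.006]
    - [0,0,0.008]
    - [0,0,0.008]
    - [0,0,0.006]
    - [0,0,0.004]
    - [0,0,0]
  fingers: [0.75,0.75,0.75,0.75,0.75,0.75]

```text
t: 32.17
eef_pos: [580.9, 160.3, 114.2]
eef_rot: [-0.675, 0.738, 0.001, -0.001]
wrist_force: [0.1, -1.0, 0.2]
width: 21.8
gripper_force: 0.0
```

>>> send_rows:
  rot:
    - [0,0,0]
    - [0,0,0]
    - [0,0,0]
    - [0,0,0]
  xyz:
    - [0,0,0]
    - [0,0,0]
    - [0,0,0]
    - [0,0,0]
  fingers: [1,1,1,1]

```text
t: 32.5
eef_pos: [581.3, 160.5, 115.5]
eef_rot: [-0.675, 0.738, 0.0, -0.0]
wrist_force: [-2.0, 1.2, -1.5]
width: 6.6
gripper_force: 58.5
```

```bash
python3 - <<'E'
import numpy as np
a,b=119,6.5;t=np.linspace(1.9,0,20);X=-a*np.cos(t)+b*np.sin(t);Z=a*np.sin(t)+b*np.cos(t)
for i in range(19): print(round(t[i+1],2),"ty %.1f tz %.1f | rel x %.1f z %.1f"%(-(X[i+1]-X[i]),-(Z[i+1]-Z[i]),X[i+1]-X[0],Z[i+1]-Z[0]))
E
```

```text
1.8 ty 11.3 tz -3.9 | rel x -11.3 z 3.9
1.7 ty 11.6 tz -2.8 | rel x -22.8 z 6.7
1.6 ty 11.8 tz -1.6 | rel x -34.7 z 8.3
1.5 ty 11.9 tz -0.4 | rel x -46.6 z 8.7
1.4 ty 11.9 tz 0.8 | rel x -58.4 z 7.9
1.3 ty 11.7 tz 2.0 | rel x -70.2 z 5.9
1.2 ty 11.5 tz 3.1 | rel x -81.7 z 2.8
1.1 ty 11.1 tz 4.3 | rel x -92.8 z -1.5
1.0 ty 10.6 tz 5.4 | rel x -103.4 z -6.9
0.9 ty 10.1 tz 6.4 | rel x -113.5 z -13.3
0.8 ty 9.4 tz 7.4 | rel x -122.9 z -20.6
0.7 ty 8.6 tz 8.3 | rel x -131.5 z -28.9
0.6 ty 7.7 tz 9.1 | rel x -139.2 z -38.0
0.5 ty 6.8 tz 9.8 | rel x -145.9 z -47.8
0.4 ty 5.8 tz 10.4 | rel x -151.7 z -58.2
0.3 ty 4.7 tz 11.0 | rel x -156.4 z -69.1
0.2 ty 3.6 tz 11.4 | rel x -160.0 z -80.5
0.1 ty 2.4 tz 11.7 | rel x -162.4 z -92.2
0.0 ty 1.2 tz 11.8 | rel x -163.6 z -104.0
```

Bar gripped. Swinging the frame down along its arc.

>>> send_rows:
  rot:
    - [0,0,0]
    - [0,0,0]
    - [0,0,0]
    - [0,0,0]
    - [0,0,0]
  xyz:
    - [0,0.0113,-0.0039]
    - [0,0.0116,-0.0028]
    - [0,0.0118,-0.0016]
    - [0,0.0119,-0.0004]
    - [0,0,0]
  fingers: [1,1,1,1,1]

```text
t: 32.92
eef_pos: [535.3, 164.5, 125.8]
eef_rot: [-0.675, 0.737, -0.001, 0.001]
wrist_force: [-0.6, -1.6, 2.9]
width: 6.4
gripper_force: 58.8
```

>>> send_rows:
  rot:
    - [0,0,0]
    - [0,0,0]
    - [0,0,0]
    - [0,0,0]
    - [0,0,0]
  xyz:
    - [0,0.0119,0.0006]
    - [0,0.0117,0.0018]
    - [0,0.0115,0.003]
    - [0,0.0111,0.0042]
    - [0,0,0]
  fingers: [1,1,1,1,1]

```text
t: 33.33
eef_pos: [487.9, 168.8, 115.6]
eef_rot: [-0.675, 0.737, 0.0, -0.0]
wrist_force: [-4.8, 0.4, 8.7]
width: 6.1
gripper_force: 60.3
```

>>> send_rows:
  rot:
    - [0,0,0]
    - [0,0,0]
    - [0,0,0]
    - [0,0,0]
    - [0,0,0]
  xyz:
    - [0,0.0108,0.0048]
    - [0,0.0101,0.0064]
    - [0,0.0094,0.0074]
    - [0,0.0086,0.0083]
    - [0,0,0]
  fingers: [1,1,1,1,1]

```text
t: 33.75
eef_pos: [450.5, 172.0, 87.5]
eef_rot: [-0.675, 0.738, -0.0, 0.0]
wrist_force: [0.5, -0.9, 2.1]
width: 6.0
gripper_force: 61.4
```

>>> send_rows:
  rot:
    - [0,0,0]
    - [0,0,0]
    - [0,0,0]
    - [0,0,0]
    - [0,0,0]
  xyz:
    - [0,0.0077,0.0091]
    - [0,0.0068,0.0098]
    - [0,0.0058,0.0104]
    - [0,0.0047,0.011]
    - [0,0,0]
  fingers: [1,1,1,1,1]

```text
t: 34.17
eef_pos: [425.5, 174.1, 46.7]
eef_rot: [-0.675, 0.738, 0.0, -0.001]
wrist_force: [-0.4, -1.3, -2.1]
width: 6.7
gripper_force: 61.9
```

>>> send_rows:
  rot:
    - [0,0,0]
    - [0,0,0]
    - [0,0,0]
    - [0,0,0]
    - [0,0,0]
    - [0,0,0]
  xyz:
    - [0,0.0025,0.008]
    - [0,0.002,0.008]
    - [0,0.0015,0.008]
    - [0,0.0008,0.006]
    - [0,0,0.003]
    - [0,0,0]
  fingers: [1,1,1,1,1,1]

```text
t: 34.67
eef_pos: [418.6, 174.6, 13.8]
eef_rot: [-0.675, 0.738, 0.0, -0.001]
wrist_force: [-2.2, -3.5, 1.2]
width: 6.5
gripper_force: 63.2
```

>>> send_rows:
  rot:
    - [0,0,0]
    - [0,0,0]
    - [0,0,0]
    - [0,0,0]
  xyz:
    - [0,0,0.0015]
    - [0,0,0.0015]
    - [0,0,0.001]
    - [0,0,0]
  fingers: [1,1,1,1]

```text
t: 35.0
eef_pos: [418.5, 174.7, 10.9]
eef_rot: [-0.675, 0.738, 0.0, -0.0]
wrist_force: [-5.3, -3.0, 6.8]
width: 6.9
gripper_force: 63.8
```

>>> send_rows:
  rot:
    - [0,0,0]
    - [0,0,0]
    - [0,0,0]
    - [0,0,0]
    - [0,0,0]
    - [0,0,0]
    - [0,0,0]
    - [0,0,0]
  xyz:
    - [0,0,0]
    - [0,0,0]
    - [0,0,0]
    - [0,0,-0.005]
    - [0,0,-0.015]
    - [0,0,-0.03]
    - [0,0,-0.04]
    - [0,0,-0.04]
  fingers: [0.75,0.75,0.75,0.75,0.75,0.75,0.75,0.75]

```text
t: 35.67
eef_pos: [418.4, 174.9, 142.0]
eef_rot: [-0.675, 0.738, 0.0, -0.0]
wrist_force: [0.9, -0.1, -0.4]
width: 21.4
gripper_force: 0.0
```

>>> send_rows:
  rot:
    - [0,0,0]
    - [0,0,0]
  xyz:
    - [0,0,-0.01]
    - [0,0,0]
  fingers: [0.75,0.75]

```text
t: 35.83
eef_pos: [422.3, 175.8, 154.7]
eef_rot: [-0.675, 0.738, -0.002, 0.004]
wrist_force: [0.5, 0.0, -0.3]
width: 21.1
gripper_force: 0.0
```

```bash
python3 - <<'E'
from h import *
s,d=wrist();st(s);V=d["frame"].max(2)
def p3(u,v):
    r=np.median(d["range_z"][v-1:v+2,u-1:u+2]);return (np.array([(u-d["cx"])/d["fx"],(v-d["cy"])/d["fy"],1])*r)@d["M"].T+d["C"]
for q in blob(d,V<60,24,60):
    if 40<max(q[2])<52 and min(q[2])<12: print(q,"surface",p3(*map(int,q[4])).round(1))
a=np.radians(-4.8);xd=np.array([np.cos(a),np.sin(a),0]);yd=np.array([-np.sin(a),np.cos(a),0])
for X in(-35,-20,0,20):
    for Y in(-30,0,30):
        w=np.array([493.2,167.2,14])+X*xd+Y*yd;uv=proj(d,w,d["M"],d["C"])[0].astype(int)
        if 2<uv[0]<509 and 2<uv[1]<381: print(X,Y,uv,p3(*uv).round(1))
from workcell import optics
t=optics.get_image("top");M,C=fixed(t);d=dict(t,M=M,C=C)
V=t["frame"].max(2);hsv=cv2.cvtColor(t["frame"],cv2.COLOR_BGR2HSV);H,S,V2=cv2.split(hsv)
print("small",[q for q in blob(d,(S<60)&(V2>110),8.4,20,(220,195,295,240))],"was 425,-60 (centre of lid by eye)")
d0=dict(np.load("top0.npz"));d0.update(M=M,C=C);H,S,V2=cv2.split(cv2.cvtColor(d0["frame"],cv2.COLOR_BGR2HSV))
print("small start",[q for q in blob(d0,(S<60)&(V2>110),8.4,20,(220,195,295,240))])
print("pan bar",[q for q in blob(d,V<60,22,15,(315,215,355,240))],[q for q in blob(d0,d0["frame"].max(2)<60,22,15,(315,215,355,240))])
E
```

```text
t 35.83 pos [422.3 175.8 154.7] toolx [-0.088 -0.996 -0.003] z [ 0.008  0.002 -1.   ] j [ 0.23  0.22 -0.55  0.79  0.   -1.25] w 21.1 F [ 0.5  0.  -0.3]
(418.9, 174.9, [44.9, 7.0], 85.0, [259.0, 177.0]) surface [419.3 172.3  29.1]
(535.6, 52.6, [49.7, 5.7], 13.9, [118.0, 56.0]) surface [533.6  52.6  25.4]
(576.6, 27.3, [11.6, 49.8], 14.4, [63.0, 30.0]) surface [574.4  28.9  27.7]
-35 -30 [219 145] [455.8 138.8  20.6]
-35 0 [221 174] [457.5 168.2  20.7]
-35 30 [222 201] [460.3 197.7  19.8]
-20 -30 [205 145] [469.5 137.7  20.4]
-20 0 [206 174] [473.7 168.1  15.9]
-20 30 [208 201] [475.  196.4  19.8]
0 -30 [185 145] [489.2 136.   20.3]
0 0 [187 174] [493.4 166.6  15.5]
0 30 [189 201] [494.9 194.7  20. ]
20 -30 [165 145] [508.7 134.2  20.8]
20 0 [168 174] [513.1 164.9  15.2]
20 30 [171 201] [513.8 193.1  19.9]
small [(426.9, -62.1, [18.8, 19.0], 86.9, [273.0, 215.0])] was 425,-60 (centre of lid by eye)
small start [(418.4, 15.8, [32.8, 28.3], 87.6, [240.0, 220.0]), (426.9, -62.1, [18.8, 19.0], 86.9, [273.0, 215.0])]
pan bar [] []
```

The frame is level: its rim reads 20–20.8 mm throughout, the stencil 15.2–15.9 mm and the bar 29 mm. The small chip is unmoved and the pan is down. Handing in.

```bash
python3 -c "
from workcell import finish_job
print(finish_job())"
```

```text
the job is handed in; nothing more can be done
None
```

The job is handed in: by my last measurements the larger chip lies balls up within 1 mm of the nest centre, the stencil frame is closed over it, the pan was flat when last checked, and the smaller chip has not moved; the hand-in call gave no verdict.

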